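# Scan the clipper blades and put them away

## Robot

A 6-joint arm with a two-finger parallel gripper is mounted at the origin on the work surface. World frame = base frame: x ahead of the robot, y to its left, z up, the work surface at z = 0. Lengths are in m, angles in rad, forces in N, time in s.
With the tool pointing down it reaches from about 0.325 to 0.9 m from the base axis. Payload 6.1 kg.
Tool frame: the origin (TCP) lies between the finger pads; the fingertips stand 22 mm ahead of it and the grasp point (between the pads) lies 3 mm ahead of it; z points along the fingers, y is the direction in which the jaws open and shut (so a half turn about z gives the same grasp; the last joint's range is limited). The gripper opens to 87 mm and grips with 3 to 60 N. Pads are 19 mm wide; open, the fingers measure 117 mm over their backs; the gripper's body (75 mm by 190 mm) begins 51 mm behind the grasp point.
Start: joints at [-1.452, 0.22, 1.526, -0, 1.395, -0.126], TCP at [0.151, -0.606, 0.245] pointing down, gripper open.
Joint ranges: [-2.98, 2.98], [-0.91, 2.08], [0.09, 2.57], [-1.24, 4.39], [0.2, 2.65], [-2.68, 2.68]. Speed limits (rad/s): [2.57, 2.57, 3.01, 3.14, 3.14, 3.14].

## Interface

Orientations are given as a unit quaternion [x, y, z, w].
In Python, from workcell import bot gives the robot as it stands. The module is installed in compiled form; this text tells all that it offers.
- The arm moves only by the tool drive_tool, never from a script. Its argument "commands" is a list of rows, each a list of 6 numbers: the shift along the world's x, y, z in m, then the turn, a rotation vector about the world's x, y, z in rad. A call has 1 to 5 rows; each row is the pose to reach, as a shift and turn from the pose measured when the call began; what a row does not reach only later rows make up. A row lasts 1/10 s, in which the tool goes at most 50 mm and 8.59 degrees, less where a joint would pass 70% of its speed; a pose out of reach is approached as far as the arm can. A call with a gripper value outside its range is refused whole. "gripper" is the opening, from 0 (shut) to 1 (fully open), set as the call begins (left out, the last holds). The fingers move at their own pace and stop on an object; "squeeze" is the grip in N (left out, the last holds). Time passes only in rows, so rows that repeat a pose let the fingers close. It gives the time, the measured TCP pose, the force and the opening at its end, in the units of the state.
- bot.get_state(): the state, without advancing time (a new reading comes with each control period).
- bot.read_camera(name): name is "scene" or "top"; returns the picture (480x640x3 uint8, blue, green, red); there is no depth.
- bot.camera_model(name): a dict with "vfov" (degrees; the focal length in pixels is half the picture's height over the tangent of half this angle, whatever the lens; pixels are square), "cx", "cy" (the principal point, pixels), "rvec" (rotation vector, rad) and "tvec" (3), from world to camera coordinates, as OpenCV has them. Camera axes: x right, y down, z forward; pixel columns grow to the right and rows downward; lengths in m; the calibration is good to about 2 mm. A picture is of the moment at which its call begins. camera_model takes no time and is no camera call.
- bot.hand_in(): hands the job in, once; it reports no verdict.
Trained networks look in the newest picture that a camera, given by its name, has taken for a name from the list of things; names that differ only in an ending like _2 or _b are one class to them, and where a whole thing is asked for, a point or a joint stands for the part that bears it (a point fixed in the world has none). Each returns a list of dicts, best first, with "conf" (0 to 1); they miss things now and then, are a little off and sometimes report something else, mostly with a low value. They report only what shows in the picture. A call takes as long as a camera call. They do not tell look-alikes from the thing itself.
- bot.spot_in(camera, query): "extent" ([centre column, centre row, width, height] in pixels, round what is visible of it).
- bot.silhouettes(camera, query): "region" (480x640 bool, what is visible of it) and "extent" ([centre column, centre row, width, height] in pixels, round what is visible of it).
The state is a dict: "time_s": time; "joint_positions": joint angles; "dq": joint speeds; "joint_efforts": joint torques, N m; "tool_pos": TCP position; "tool_rot": TCP orientation; "contact_force": force on the tool from outside, world axes, zero at the start; "moment": the same for the moment, N m; "finger_gap": opening from 0.0 (shut) to 1.0 (fully open).
Only numpy, scipy, OpenCV 4.12 (cv2) and the standard library are available. Lean on these libraries where they do the work, as an engineer would, in place of code of your own. Each camera call takes 0.05 s, during which the arm holds its last target. There are 200 camera calls.

## Task

Two or three clipper blades lie loose on the grooming bench: bring each into a bay of its own in the inspection fixture, teeth towards the long fence, and push it home so that its toothed edge sits flush against the fence and its left edge flush against the bay's side stop. With all of them registered, tilt the joystick most of the way towards its green dot (never towards the red one), hold it there for three seconds so that the camera bar scans the teeth, and let it spring back to centre. Then lay every blade flat, rib up, in the steel tray, leaving the balm tin and the orange finger toothbrush where they are.

Things in the scene. Friction and masses are not known exactly. Their poses are not given: they have to be found in the camera images.
- blade_a_center (a point): Centre of a loose clipper blade, orange, about 90 g, 19 mm above its underside; may be absent. Base 36 mm (own x) by 42 mm (y) by 14 mm high; on top a central grip rib 14 mm (x) by 30 mm (y), from 14 to 38 mm above the underside. Own +x points to the toothed steel edge, z up. Lift it by the rib.
- blade_a_teeth (a point): Middle of the toothed edge of the orange blade, 18 mm ahead (+x) of its centre and 7 mm above its underside.
- blade_b_center (a point): Centre of a loose clipper blade, green, about 90 g, 19 mm above its underside; may be absent. Base 36 mm (own x) by 42 mm (y) by 14 mm high; on top a central grip rib 14 mm (x) by 30 mm (y), from 14 to 38 mm above the underside. Own +x points to the toothed steel edge, z up. Lift it by the rib.
- blade_b_teeth (a point): Middle of the toothed edge of the green blade, 18 mm ahead (+x) of its centre and 7 mm above its underside.
- blade_c_center (a point): Centre of a loose clipper blade, yellow, about 90 g, 19 mm above its underside; may be absent. Base 36 mm (own x) by 42 mm (y) by 14 mm high; on top a central grip rib 14 mm (x) by 30 mm (y), from 14 to 38 mm above the underside. Own +x points to the toothed steel edge, z up. Lift it by the rib.
- blade_c_teeth (a point): Middle of the toothed edge of the yellow blade, 18 mm ahead (+x) of its centre and 7 mm above its underside.
- bay0 (a point): The left bay (seen from the robot) of the inspection fixture: where the centre of a blade lies when it is registered there, 19 mm above the bench. Axes are the fixture's: +x towards the fence, +y towards the bay's side stop, z up. The fence face is 18 mm beyond it (+x), the side stop's face 21 mm to its +y. 50 mm or more of bench is free on the -y side of a registered blade.
- bay1 (a point): The middle bay (seen from the robot) of the inspection fixture: where the centre of a blade lies when it is registered there, 19 mm above the bench. Axes are the fixture's: +x towards the fence, +y towards the bay's side stop, z up. The fence face is 18 mm beyond it (+x), the side stop's face 21 mm to its +y. 50 mm or more of bench is free on the -y side of a registered blade.
- bay2 (a point): The right bay (seen from the robot) of the inspection fixture: where the centre of a blade lies when it is registered there, 19 mm above the bench. Axes are the fixture's: +x towards the fence, +y towards the bay's side stop, z up. The fence face is 18 mm beyond it (+x), the side stop's face 21 mm to its +y. 50 mm or more of bench is free on the -y side of a registered blade.
- fixture: Fixed inspection fixture; origin on the bench at the face of its long aluminium fence (300 mm along y), which blocks +x. Fence and the three side stops are 12 mm high; stops reach 30 mm back from the fence and are 8 mm thick; bays are 100 mm apart. The floor is the bench with a thin blue mat. A grey camera bar 40 mm high stands beyond the fence, 60 to 96 mm from its face.
- tray_in (a point): Centre of the inner floor of the fixed steel tray: inside 214 mm (own x) by 114 mm (own y), floor 3 mm above the bench, walls 3 mm thick, rim 18 mm above the bench.
- stick_knob (a point): Centre of the red ball knob (28 mm diameter) of the spring-centred joystick, 100 mm above the bench when centred, on a 12 mm thick shaft that pivots 66 mm below the knob's centre. Upright, its own +x points to the green dot. The fixed black base is 100 mm square and 32 mm high, its sides along these axes.
- green_dot (a point): The green dot on top of the joystick's base, 37 mm from the stick's axis. A red dot lies opposite. Axes are the base's: +x from the stick to the green dot.
- stick (a joint): Tilt of the stick: positive towards the green dot, negative towards the red dot, rad, 0 centred, stops at +-0.5. Spring 0.6 N m/rad (about 4 N at the knob for 0.45 rad); springs back when let go.
- stick_side (a joint): Sideways tilt of the stick, across the line of the dots, rad, 0 centred, stops at +-0.5, same spring.
- balm_tin: Bystander: closed aluminium tin of paw balm, 63 mm across, 28 mm high; origin at its underside.
- finger_brush: Bystander: orange silicone finger toothbrush, 52 x 22 x 22 mm; origin at its underside.
There are look-alikes about, which are no part of the job. What is shaped like the part that bears stick_knob but yellow is not meant. Leave any purple look-alike of the part that bears blade_c_center alone.

How it is judged:
On the way, in this order (a step that is already met when the one before it is completed fails the run):
1. every blade sits in a bay, teeth flush with the fence and left edge flush with the side stop (((x of blade_a_center in the frame of bay0 between -0.003 and 0.003 m and y of blade_a_center in the frame of bay0 between -0.003 and 0.003 m and x of blade_a_teeth in the frame of bay0 above 0.01 m and angle between the x axis of blade_a_center and the x axis of bay0, either way round below 0.08 rad and angle between blade_a_center's own z axis and vertical below 0.1 rad) or (x of blade_a_center in the frame of bay1 between -0.003 and 0.003 m and y of blade_a_center in the frame of bay1 between -0.003 and 0.003 m and x of blade_a_teeth in the frame of bay1 above 0.01 m and angle between the x axis of blade_a_center and the x axis of bay1, either way round below 0.08 rad and angle between blade_a_center's own z axis and vertical below 0.1 rad) or (x of blade_a_center in the frame of bay2 between -0.003 and 0.003 m and y of blade_a_center in the frame of bay2 between -0.003 and 0.003 m and x of blade_a_teeth in the frame of bay2 above 0.01 m and angle between the x axis of blade_a_center and the x axis of bay2, either way round below 0.08 rad and angle between blade_a_center's own z axis and vertical below 0.1 rad)) and ((x of blade_b_center in the frame of bay0 between -0.003 and 0.003 m and y of blade_b_center in the frame of bay0 between -0.003 and 0.003 m and x of blade_b_teeth in the frame of bay0 above 0.01 m and angle between the x axis of blade_b_center and the x axis of bay0, either way round below 0.08 rad and angle between blade_b_center's own z axis and vertical below 0.1 rad) or (x of blade_b_center in the frame of bay1 between -0.003 and 0.003 m and y of blade_b_center in the frame of bay1 between -0.003 and 0.003 m and x of blade_b_teeth in the frame of bay1 above 0.01 m and angle between the x axis of blade_b_center and the x axis of bay1, either way round below 0.08 rad and angle between blade_b_center's own z axis and vertical below 0.1 rad) or (x of blade_b_center in the frame of bay2 between -0.003 and 0.003 m and y of blade_b_center in the frame of bay2 between -0.003 and 0.003 m and x of blade_b_teeth in the frame of bay2 above 0.01 m and angle between the x axis of blade_b_center and the x axis of bay2, either way round below 0.08 rad and angle between blade_b_center's own z axis and vertical below 0.1 rad)) and ((x of blade_c_center in the frame of bay0 between -0.003 and 0.003 m and y of blade_c_center in the frame of bay0 between -0.003 and 0.003 m and x of blade_c_teeth in the frame of bay0 above 0.01 m and angle between the x axis of blade_c_center and the x axis of bay0, either way round below 0.08 rad and angle between blade_c_center's own z axis and vertical below 0.1 rad) or (x of blade_c_center in the frame of bay1 between -0.003 and 0.003 m and y of blade_c_center in the frame of bay1 between -0.003 and 0.003 m and x of blade_c_teeth in the frame of bay1 above 0.01 m and angle between the x axis of blade_c_center and the x axis of bay1, either way round below 0.08 rad and angle between blade_c_center's own z axis and vertical below 0.1 rad) or (x of blade_c_center in the frame of bay2 between -0.003 and 0.003 m and y of blade_c_center in the frame of bay2 between -0.003 and 0.003 m and x of blade_c_teeth in the frame of bay2 above 0.01 m and angle between the x axis of blade_c_center and the x axis of bay2, either way round below 0.08 rad and angle between blade_c_center's own z axis and vertical below 0.1 rad))), for 0.3 s.
2. with all blades still registered, the stick is held towards the green dot for 2.5 s (over 0.3 rad, less than 0.2 rad sideways) (all of step 1 and value of joint stick above 0.3 rad and value of joint stick_side between -0.2 and 0.2 rad), for 2.5 s.
At the end, for the whole second after the job is handed in: Every blade present lies inside the tray, flat on its floor with the rib up (tilt under 0.15 rad), at rest and released, and the stick is back at centre (within 0.08 rad). Registered meant within 3 mm of the bay point in x and y, teeth towards the fence, and square within 0.08 rad (x of blade_a_center in the frame of tray_in between -0.1 and 0.1 m and y of blade_a_center in the frame of tray_in between -0.05 and 0.05 m and z of each of blade_a_center, blade_b_center, blade_c_center in the frame of tray_in below 0.026 m and angle between each of blade_a_center, blade_b_center, blade_c_center's own z axis and vertical below 0.15 rad and x of blade_b_center in the frame of tray_in between -0.1 and 0.1 m and y of blade_b_center in the frame of tray_in between -0.05 and 0.05 m and x of blade_c_center in the frame of tray_in between -0.1 and 0.1 m and y of blade_c_center in the frame of tray_in between -0.05 and 0.05 m and linear speed of each of blade_a, blade_b, blade_c below 0.02 m/s and value of joint stick between -0.08 and 0.08 rad and value of joint stick_side between -0.08 and 0.08 rad); the robot touches nothing.
It fails at once if the stick is tilted towards the red dot (over 0.2 rad) (value of joint stick below -0.2 rad).
It fails at once if the balm tin is pushed aside by more than 4 cm (distance of balm_tin from where it was at the start of the episode above 0.04 m).
It fails at once if the finger brush is pushed aside by more than 4 cm (distance of finger_brush from where it was at the start of the episode above 0.04 m).
Of blade_a, blade_b, blade_c only 2 to 3 are there at a start; the rules pass over those that are not, and their reading is None.
At some moment in a run one of blade_a, blade_b, blade_c may be knocked a few centimetres aside while the robot is not near it.
Once in a run the grip may slacken for a moment while it holds something.
It also fails if it takes over 210 s, if anything falls off the work surface, if the arm or the gripper's body presses on something with over 40 N, if the wrist force passes 120 N, or if a joint passes its speed limit or range.

## Working session

There is one attempt and no reset: what is moved stays moved. The work goes in short steps, Python scripts to look and compute and a tool call to move; the robot and the scene stay as the last step left them, time stands still between calls to the robot, and variables do not carry over. Pictures are saved under pics/ and viewed, about 12 in all and at most 16, crops included, and the job is handed in when it is done.

Besides the shell and the picture viewer there is one more tool, called after ">>>" as name([rows], argument=value, ...), one row to a line, values as JSON. drive_tool: Moves the arm, as the interface text tells. Its arguments: {"type":"object","properties":{"commands":{"type":"array","items":{"type":"array","items":{"type":"number"}}},"gripper":{"type":"number"},"squeeze":{"type":"number"}},"required":["commands"]}

```bash
mkdir -p pics && cat > h.py <<'E'
import numpy as np, cv2
from workcell import bot
def cam(n):
    m=bot.camera_model(n); f=240/np.tan(np.radians(m['vfov'])/2)
    K=np.array([[f,0,m['cx']],[0,f,m['cy']],[0,0,1]]);R=cv2.Rodrigues(np.array(m['rvec'],float))[0];t=np.array(m['tvec'],float).reshape(3)
    return K,R,t,m
def ray(n,uv):
    K,R,t,_=cam(n); d=R.T@np.linalg.inv(K)@np.array([uv[0],uv[1],1.]); return -R.T@t,d/np.linalg.norm(d)
def onz(n,uv,z):
    c,d=ray(n,uv); return c+d*(z-c[2])/d[2]
def tri(a,b):
    c1,d1=ray('scene',a);c2,d2=ray('top',b)
    s=np.linalg.lstsq(np.c_[d1,-d2],c2-c1,rcond=None)[0];p,q=c1+s[0]*d1,c2+s[1]*d2
    return (p+q)/2,np.linalg.norm(p-q)
def proj(n,P):
    K,R,t,_=cam(n);return cv2.projectPoints(np.atleast_2d(np.array(P,float)),cv2.Rodrigues(R)[0],t,K,None)[0][:,0]
E
python3 - <<'E'
from h import *
for n in('scene','top'):
    im=bot.read_camera(n);cv2.imwrite(f'pics/{n}0.png',im);K,R,t,m=cam(n);print(n,m,-R.T@t)
s=bot.get_state();print(s['tool_pos'],s['tool_rot'],s['contact_force'],s['time_s'])
E
```

```text
scene {'vfov': 44.03712001290414, 'cx': 310.26868149581395, 'cy': 235.0871079855775, 'rvec': array([ 2.3271781 ,  1.11740819, -0.33742325]), 'tvec': array([-0.29094005, -0.27020563,  1.27241211])} [ 0.91083643 -0.36406597  0.90250914]
top {'vfov': 50.54466916197405, 'cx': 319.15038216662026, 'cy': 245.26811731283595, 'rvec': array([ 2.16615307, -2.11228848,  0.20116321]), 'tvec': array([-0.01530723,  0.50098752,  0.98502957])} [0.32589127 0.01189453 1.05601111]
[ 0.15142439 -0.60585042  0.24351594] [ 9.92516455e-01  1.22107683e-01  5.52047037e-06 -8.94118388e-04] [-0.99494285  0.43416055 -1.78464131] 0.1
```

View pics/scene0.png

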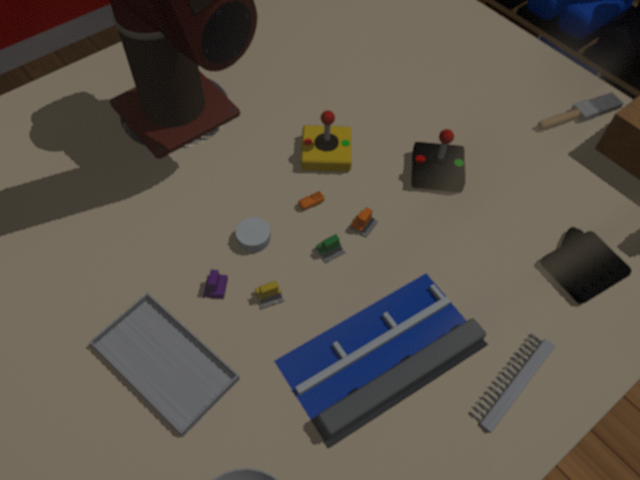

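View pics/top0.png

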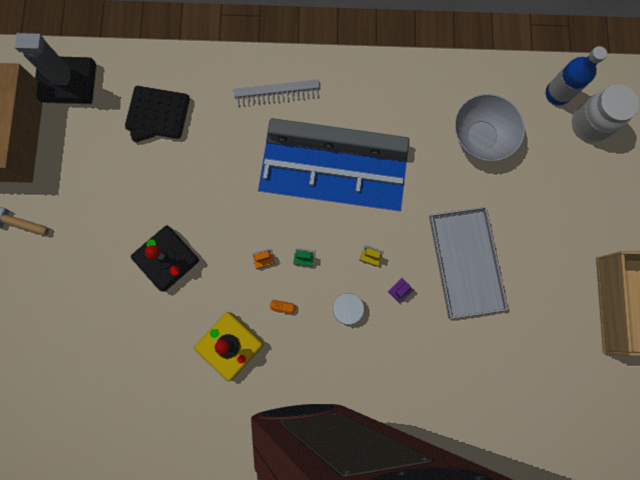

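Top view: blades are orange (263,260), green (304,258) and yellow (371,256). The look-alikes are the purple blade (400,291) and the yellow-base joystick (228,347); the orange brush at (283,307) could also be confused with the orange blade. The real stick is the black base at (163,258). The tray is at (469,264) and the fixture at (335,165). Next is a close crop of both views to check this.

```bash
python3 - <<'E'
from h import *
t=cv2.imread('pics/top0.png');s=cv2.imread('pics/scene0.png')
a=cv2.resize(t[235:310,240:420],(800,333),interpolation=cv2.INTER_CUBIC)
b=cv2.resize(s[190:315,195:395],(427,267),interpolation=cv2.INTER_CUBIC)
c=cv2.resize(t[215:300,120:205],(267,267),interpolation=cv2.INTER_CUBIC)
o=np.zeros((600,800,3),np.uint8);o[:333]=a;o[333:,:427]=b;o[333:,430:697]=c
cv2.imwrite('pics/crop1.png',cv2.convertScaleAbs(o,alpha=1.7))
f=cv2.resize(t[105:215,250:420],(800,518),interpolation=cv2.INTER_CUBIC)
cv2.imwrite('pics/crop2.png',cv2.convertScaleAbs(f,alpha=1.5))
for n in('scene','top'):
  for q in('blade_a_center','stick_knob','fixture','tray_in','balm_tin','finger_brush'):
    try: print(n,q,[(np.round(d['extent'],1).tolist(),round(d['conf'],2)) for d in bot.spot_in(n,q)])
    except Exception as e: print(n,q,e)
E
```

```text
scene blade_a_center [([362.2, 223.0, 28.5, 27.6], 0.63)]
scene stick_knob [([326.1, 125.8, 13.1, 25.8], 0.6), ([381.2, 361.2, 215.8, 170.2], 0.59), ([447.3, 147.9, 13.8, 31.1], 0.52)]
scene fixture [([381.3, 359.5, 210.8, 172.3], 0.76), ([270.1, 294.5, 28.0, 28.0], 0.6)]
scene tray_in [([162.9, 364.2, 145.5, 143.0], 0.9), ([331.6, 246.1, 32.3, 29.5], 0.43), ([311.9, 202.3, 23.3, 17.7], 0.36)]
scene balm_tin [([253.2, 237.7, 32.3, 37.2], 0.66), ([445.4, 146.5, 19.9, 38.6], 0.6)]
scene finger_brush [([311.9, 200.9, 26.1, 21.5], 0.73), ([331.9, 248.2, 31.9, 24.3], 0.51)]
top blade_a_center [([262.8, 258.6, 23.5, 21.4], 0.9), ([284.5, 307.1, 24.7, 12.8], 0.33)]
top stick_knob [([222.2, 346.6, 10.7, 14.4], 0.73), ([156.8, 252.2, 18.6, 9.7], 0.46)]
top fixture []
top tray_in [([470.9, 261.4, 75.2, 111.8], 0.68)]
top balm_tin [([347.4, 309.8, 25.9, 35.3], 0.62)]
top finger_brush [([284.8, 306.4, 28.5, 11.8], 0.72), ([470.6, 261.6, 74.6, 109.6], 0.4)]
```

View pics/crop1.png

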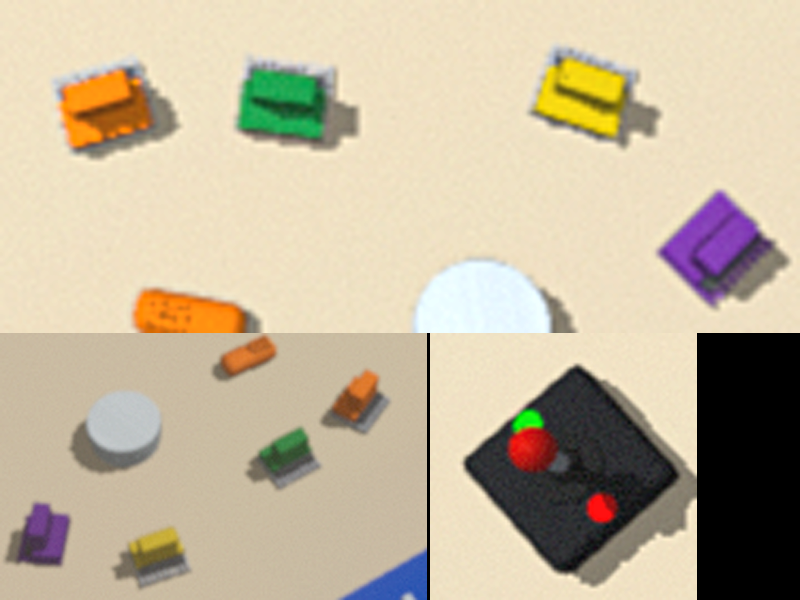

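View pics/crop2.png

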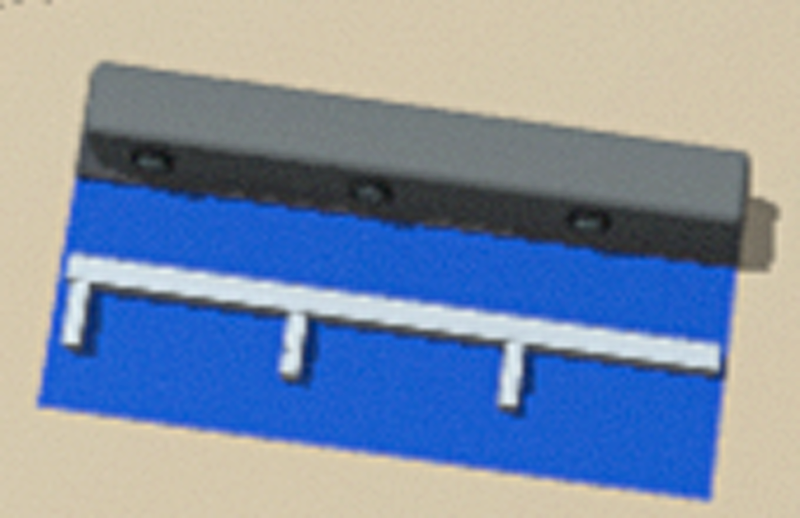

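The crop confirms the choice: orange, green and yellow all have their steel teeth facing away from the robot, and the purple one is a decoy. The stick I want is on the black base, with its green dot towards the upper left. I'll fit models to both views for precise poses.

```bash
cat > fit.py <<'E'
from h import *
from scipy.optimize import minimize
SS=4
def box(x0,x1,y0,y1,z0,z1): return np.array([[x,y,z] for x in(x0,x1) for y in(y0,y1) for z in(z0,z1)],float)
def place(P,x,y,yaw,z=0):
    c,s=np.cos(yaw),np.sin(yaw);return np.c_[x+c*P[:,0]-s*P[:,1],y+s*P[:,0]+c*P[:,1],P[:,2]+z]
CM={n:cam(n) for n in('scene','top')}
def pr(n,P):
    K,R,t,_=CM[n];q=(K@(R@P.T+t[:,None]));return (q[:2]/q[2]).T
def render(n,boxes,roi):
    u0,v0,u1,v1=roi;m=np.zeros(((v1-v0)*SS,(u1-u0)*SS),np.uint8)
    for b in boxes:
        h=cv2.convexHull(((pr(n,b)-[u0,v0]+.5)*SS-.5).astype(np.float32))
        cv2.fillConvexPoly(m,np.round(h*16).astype(np.int32),255,shift=4)
    return cv2.resize(m,(u1-u0,v1-v0),interpolation=cv2.INTER_AREA)/255.
def fit(model,p0,masks,rois,step):
    def cost(p): return sum(np.abs(render(n,model(p),rois[n])-masks[n]).sum() for n in masks)
    best=None;p=np.array(p0,float)
    for k in (1,.4,.15):
        sx=np.vstack([p]+[p+k*np.eye(len(p))[i]*step[i] for i in range(len(p))])
        r=minimize(cost,p,method='Nelder-Mead',options=dict(initial_simplex=sx,maxiter=500,xatol=1e-5,fatol=1e-2));p=r.x
    return p,r.fun/sum(m.sum() for m in masks.values())
HUE=dict(a=(5,18),b=(45,85),c=(21,35))
def blade_model(p):
    x,y,z,yaw,ls=p
    return [place(box(-.018,.018-ls,-.021,.021,0,.014),x,y,yaw,z),place(box(-.007,.007,-.015,.015,.014,.038),x,y,yaw,z)]
def bmask(im,k,roi):
    u0,v0,u1,v1=roi;h=cv2.cvtColor(im[v0:v1,u0:u1],cv2.COLOR_BGR2HSV);lo,hi=HUE[k]
    return ((h[...,0]>=lo)&(h[...,0]<=hi)&(h[...,1]>130)).astype(float)
def blade(ims,k,px,yaw0=0,cams=('scene','top')):
    rois={n:[int(px[n][0])-22,int(px[n][1])-22,int(px[n][0])+22,int(px[n][1])+22] for n in cams}
    g=onz('top' if 'top' in cams else cams[0],px['top' if 'top' in cams else cams[0]],.015)
    return fit(blade_model,[g[0],g[1],0,yaw0,.006],{n:bmask(ims[n],k,rois[n]) for n in cams},rois,[.006,.006,.004,.15,.002])
E
cat > m1.py <<'E'
from fit import *
ims={n:cv2.imread(f'pics/{n}0.png') for n in('scene','top')}
for k,s,t in(('a',(363,219),(263,260)),('b',(330,245),(304,258)),('c',(268,291),(371,256))):
    for y0 in(-.2,.2):
        p,c=blade(ims,k,dict(scene=s,top=t),y0);print(k,p.round(4),round(c,3))
# fixture
rois=dict(scene=[280,270,470,410],top=[255,150,412,200]);ms={}
for n,(u0,v0,u1,v1) in rois.items():
    im=ims[n][v0:v1,u0:u1].astype(int);h=cv2.cvtColor(ims[n][v0:v1,u0:u1],cv2.COLOR_BGR2HSV)
    m=((h[...,1]<70)&(h[...,2]>115)).astype(np.uint8)
    k,l,st,_=cv2.connectedComponentsWithStats(m);print(n,st[1:][st[1:,4]>20].tolist())
    pt=dict(scene=(375,343),top=(335,173))[n]
    L=l[pt[1]-v0-4:pt[1]-v0+5,pt[0]-u0-2:pt[0]-u0+3];i=np.bincount(L[L>0]).argmax();ms[n]=(l==i).astype(float)
def fm(p):
    x,y,yaw,off,th=p
    return [place(box(0,th,-.15,.15,0,.012),x,y,yaw)]+[place(box(-.03,0,b+off,b+off+.008,0,.012),x,y,yaw) for b in(-.1,0,.1)]
g=onz('top',(334,174),.012)
p,c=fit(fm,[g[0],g[1],-.12,.04,.01],ms,rois,[.01,.01,.05,.01,.004]);print('fix',p.round(4),round(c,3))
for b in(.1,0,-.1): print('bay',place(np.array([[-.018,b+p[3]-.021,.019]]),p[0],p[1],p[2]).round(4))
# stick dots, tray
def cen(n,roi,f):
    u0,v0,u1,v1=roi;h=cv2.cvtColor(ims[n][v0:v1,u0:u1],cv2.COLOR_BGR2HSV);yx=np.argwhere(f(h));return yx.mean(0)[::-1]+[u0,v0],len(yx)
gr=lambda h:(h[...,0]>45)&(h[...,0]<75)&(h[...,1]>140)&(h[...,2]>60)
rd=lambda h:((h[...,0]<6)|(h[...,0]>174))&(h[...,1]>140)&(h[...,2]>60)
B=dict(scene=[410,140,470,195],top=[130,225,200,295])
for nm,f,R in(('green',gr,B),('red',rd,dict(scene=[412,150,430,170],top=[168,262,182,280])),('knob',rd,dict(scene=[435,125,460,146],top=[140,243,162,262]))):
    a,na=cen('scene',R['scene'],f);b,nb=cen('top',R['top'],f);print(nm,a.round(1),na,b.round(1),nb,[v.round(4) for v in tri(a,b)], onz('top',b,.032).round(4))
# tray: corners from top via threshold of tray region by network
bot.read_camera('top');bot.read_camera('scene')
for n,z in(('top',.018),('scene',.018)):
    d=bot.silhouettes(n,'tray_in');
    m=d[0]['region'].astype(np.uint8);r=cv2.minAreaRect(np.argwhere(m)[:,::-1].astype(np.float32));bp=cv2.boxPoints(r)
    W=np.array([onz(n,q,z)[:2] for q in bp]);print(n,d[0]['conf'],W.round(3).tolist(),'c',W.mean(0).round(4))
d=[q for q in ((347,310),(285,307),(400,291))];print([onz('top',q,.02).round(3) for q in d])
E
python3 m1.py
```

```text
a [ 0.4799  0.1146 -0.0031  0.3183  0.0166] 0.219
a [ 0.4795  0.1154 -0.0034  0.3335  0.0169] 0.22
b [ 0.4837  0.0281 -0.0048 -0.2987  0.0256] 1.074
b [ 0.4837  0.028  -0.007  -0.2513  0.0255] 1.073
c [ 0.4916 -0.1124 -0.0023 -0.2996  0.0219] 0.22
c [ 0.4919 -0.1118 -0.0024 -0.2865  0.0218] 0.223
scene [[0, 0, 190, 121, 8332], [105, 43, 11, 13, 38], [55, 73, 10, 13, 40], [112, 89, 78, 51, 2041], [0, 104, 23, 36, 411]]
top [[0, 0, 60, 50, 543], [8, 9, 140, 32, 844], [147, 13, 10, 37, 278]]
fix [ 0.6681 -0.0267 -0.1161  0.0366  0.0044] 0.884
bay [[0.6636 0.0901 0.019 ]]
bay [[ 0.652  -0.0092  0.019 ]]
bay [[ 0.6404 -0.1085  0.019 ]]
green [457.4 161.8] 19 [150.6 242.2] 48 [array([0.499 , 0.3381, 0.035 ]), np.float64(0.0024)] [0.5002 0.3401 0.032 ]
red [420.2 158. ] 61 [174.  270.3] 73 [array([0.4445, 0.2894, 0.0315]), np.float64(0.0014)] [0.444  0.2886 0.032 ]
knob [447.1 135.2] 105 [151.3 251.6] 151 [array([0.4715, 0.3168, 0.0991]), np.float64(0.0024)] [0.4809 0.3371 0.032 ]
top 0.91 [[0.574, -0.229], [0.604, -0.356], [0.384, -0.391], [0.357, -0.269]] c [ 0.4796 -0.3114]
scene 0.89 [[0.386, -0.394], [0.35, -0.264], [0.588, -0.235], [0.608, -0.355]] c [ 0.483  -0.3118]
[array([ 0.374, -0.063,  0.02 ]), array([0.377, 0.063, 0.02 ]), array([ 0.415, -0.17 ,  0.02 ])]
```

```bash
python3 - <<'E'
from fit import *
ims={n:cv2.imread(f'pics/{n}0.png') for n in('scene','top')}
for n,pts in dict(scene=[(365,213),(366,228),(331,240),(331,253),(320,248),(268,286),(270,300),(345,222),(375,343),(338,350)],top=[(262,256),(262,264),(304,253),(304,258),(313,262),(372,252),(371,261),(290,240),(335,173),(313,180)]).items():
    h=cv2.cvtColor(ims[n],cv2.COLOR_BGR2HSV);print(n,[(p,h[p[1],p[0]].tolist()) for p in pts])
tiles=[]
for k,s,t in(('a',(363,219),(263,260)),('b',(330,245),(304,258)),('c',(268,291),(371,256))):
    row=[]
    for n,p in(('scene',s),('top',t)):
        r=[p[0]-22,p[1]-22,p[0]+22,p[1]+22];c=ims[n][r[1]:r[3],r[0]:r[2]];m=bmask(ims[n],k,r)
        row+=[c,cv2.cvtColor((m*255).astype(np.uint8),cv2.COLOR_GRAY2BGR)]
    tiles.append(np.hstack(row))
o=np.vstack(tiles);cv2.imwrite('pics/masks.png',cv2.resize(o,None,fx=4,fy=4,interpolation=cv2.INTER_NEAREST))
E
```

```text
scene [((365, 213), [13, 207, 132]), ((366, 228), [0, 5, 48]), ((331, 240), [65, 135, 81]), ((331, 253), [20, 16, 47]), ((320, 248), [57, 101, 48]), ((268, 286), [25, 184, 118]), ((270, 300), [18, 24, 53]), ((345, 222), [19, 51, 119]), ((375, 343), [95, 13, 119]), ((338, 350), [105, 15, 105])]
top [((262, 256), [15, 240, 170]), ((262, 264), [15, 233, 116]), ((304, 253), [70, 194, 100]), ((304, 258), [69, 178, 43]), ((313, 262), [10, 22, 71]), ((372, 252), [26, 237, 144]), ((371, 261), [26, 237, 145]), ((290, 240), [20, 47, 142]), ((335, 173), [99, 23, 143]), ((313, 180), [99, 19, 135])]
```

View pics/masks.png

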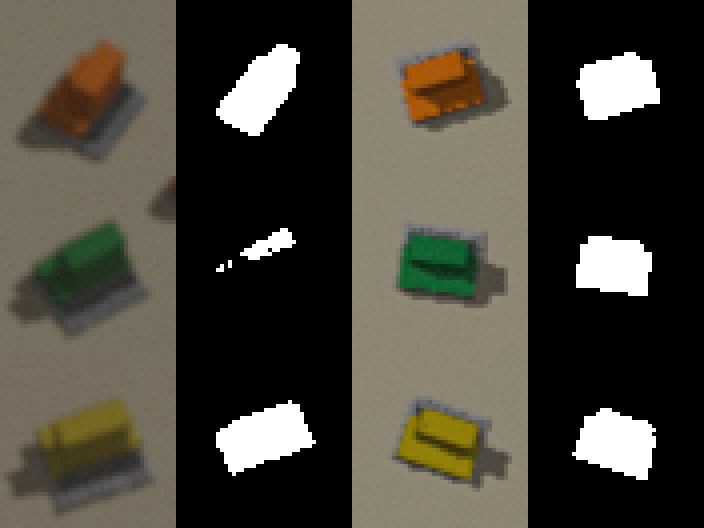

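```bash
python3 - <<'E'
s=open('fit.py').read()
s=s.replace("&(h[...,1]>130))","&(h[...,1]>(70 if k=='b' else 110))&(h[...,2]>25))")
s=s.replace("b=(45,85)","b=(45,90)")
s=s.replace("    x,y,z,yaw,ls=p\n","    x,y,yaw,ls=p;z=0\n").replace("[g[0],g[1],0,yaw0,.006]","[g[0],g[1],yaw0,.012]").replace("[.006,.006,.004,.15,.002]","[.006,.006,.15,.003]")
open('fit.py','w').write(s)
m=open('m1.py').read()
i=m.index('# stick dots');j=m.index("    m=((h[");k=m.index("def fm")
m=m[:j]+"""    m=((h[...,0]>80)&(h[...,0]<125)&(h[...,1]<75)&(h[...,2]>(85 if n=='scene' else 110))).astype(np.uint8)
    kk,l,st,_=cv2.connectedComponentsWithStats(m);c=[i for i in range(1,kk) if st[i,4]>25]
    print(n,[st[i].tolist() for i in c]);ms[n]=np.isin(l,c).astype(float)
    cv2.imwrite(f'pics/fm_{n}.png',cv2.resize(np.vstack([ims[n][v0:v1,u0:u1],cv2.cvtColor((255*ms[n]).astype(np.uint8),8)]),None,fx=2,fy=2))
"""+m[k:i]
open('m2.py','w').write(m)
E
python3 m2.py; python3 -c "
import cv2,numpy as np
a=cv2.imread('pics/fm_scene.png');b=cv2.imread('pics/fm_top.png');o=np.zeros((max(len(a),len(b)),a.shape[1]+b.shape[1],3),np.uint8);o[:len(a),:a.shape[1]]=a;o[:len(b),a.shape[1]:]=b;cv2.imwrite('pics/fm.png',o)"
```

```text
a [0.48   0.1146 0.3235 0.0161] 0.176
a [0.4798 0.1145 0.308  0.0159] 0.174
b [ 0.4843  0.0291 -0.1007  0.0212] 0.247
b [ 0.4846  0.0299 -0.0675  0.0198] 0.246
c [ 0.4918 -0.1124 -0.302   0.0196] 0.179
c [ 0.4915 -0.1124 -0.3241  0.0194] 0.18
scene [[16, 7, 161, 116, 1671]]
top [[8, 9, 140, 32, 852]]
fix [ 0.6661 -0.0288 -0.1174  0.0392  0.0084] 0.167
bay [[0.6621 0.0907 0.019 ]]
bay [[ 0.6503 -0.0086  0.019 ]]
bay [[ 0.6386 -0.1079  0.019 ]]
```

View pics/fm.png

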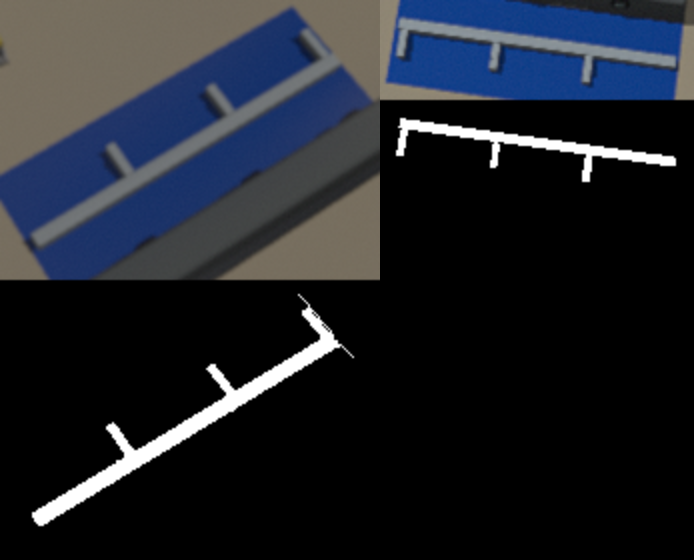

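```bash
python3 - <<'E'
from fit import *
ims={n:cv2.imread(f'pics/{n}0.png') for n in('scene','top')}
for k,s,t,y in(('a',(363,219),(263,260),.25),('b',(330,245),(304,258),-.1),('c',(268,291),(371,256),-.28)):
    for cs in(('top',),('scene',)):
        p,c=blade(ims,k,dict(scene=s,top=t),y,cs);print(k,cs,p.round(4),round(c,3))
    # bottom edge line in top
    r=[t[0]-22,t[1]-22,t[0]+22,t[1]+22];m=bmask(ims['top'],k,r);yx=np.argwhere(m)
    cols=[c for c in np.unique(yx[:,1])];bot_=[yx[yx[:,1]==c,0].max() for c in cols];top_=[yx[yx[:,1]==c,0].min() for c in cols]
    for e,z in((bot_,.014),(top_,.038)):
        P=np.array([onz('top',(c+r[0],v+r[1]),z)[:2] for c,v in list(zip(cols,e))[4:-4]],np.float32)
        d=cv2.fitLine(P,cv2.DIST_HUBER,0,.01,.01).ravel();print('  edge yaw',round(float(np.arctan2(-d[0]*np.sign(d[1]),abs(d[1]))),3))
print(bot.get_state()['time_s'],bot.get_state()['joint_positions'])
E
```

```text
a ('top',) [0.4791 0.114  0.3315 0.0142] 0.13
a ('scene',) [0.4798 0.1161 0.3266 0.0169] 0.198
  edge yaw 0.283
  edge yaw 0.233
b ('top',) [ 0.4838  0.0284 -0.1539  0.0151] 0.16
b ('scene',) [ 0.486   0.0295 -0.0992  0.0207] 0.298
  edge yaw -0.148
  edge yaw -0.094
c ('top',) [ 0.4909 -0.1125 -0.3343  0.0153] 0.159
c ('scene',) [ 0.4926 -0.1119 -0.3084  0.0208] 0.175
  edge yaw -0.298
  edge yaw -0.094
0.9 [-1.45210754e+00  2.20396046e-01  1.52649799e+00  6.53626350e-06
  1.39468476e+00 -1.26073910e-01]
```

>>> drive_tool([
  [0.022,0.045,0,0,0,0.11],
  [0.044,0.09,0,0,0,0.22],
  [0.066,0.135,0,0,0,0.33],
  [0.088,0.18,0,0,0,0.44],
  [0.11,0.225,0,0,0,0.55],
], gripper=0.5, squeeze=30)

```text
time_s: 1.4
tool_pos: [0.2618, -0.38, 0.2446]
tool_rot: [0.921, 0.389, 0.0, 0.0]
contact_force: [1.0, 0.0, 0.8]
finger_gap: 0.63
```

>>> drive_tool([
  [0.022,0.045,0,0,0,0.11],
  [0.044,0.09,0,0,0,0.22],
  [0.066,0.135,0,0,0,0.33],
  [0.088,0.18,0,0,0,0.44],
  [0.11,0.225,0,0,0,0.55],
])

```text
time_s: 1.9
tool_pos: [0.3713, -0.1552, 0.2451]
tool_rot: [0.78, 0.626, 0.0, 0.001]
contact_force: [1.1, -0.4, -0.2]
finger_gap: 0.501
```

>>> drive_tool([
  [0.022,0.045,0,0,0,0.1],
  [0.044,0.09,0,0,0,0.2],
  [0.066,0.135,0,0,0,0.3],
  [0.088,0.18,0,0,0,0.4],
  [0.11,0.225,0,0,0,0.5],
])

```text
time_s: 2.4
tool_pos: [0.481, 0.0699, 0.2455]
tool_rot: [0.599, 0.801, 0.001, 0.001]
contact_force: [1.0, -0.1, -0.1]
finger_gap: 0.5
```

>>> drive_tool([
  [0,0.022,-0.02,0,0,0],
  [-0.001,0.045,-0.05,0,0,0],
  [-0.001,0.045,-0.1,0,0,0],
  [-0.001,0.045,-0.14,0,0,0],
  [-0.001,0.045,-0.155,0,0,0],
])

```text
time_s: 2.9
tool_pos: [0.4766, 0.1151, 0.0861]
tool_rot: [0.599, 0.801, -0.001, -0.001]
contact_force: [-0.4, -0.0, 0.2]
finger_gap: 0.497
```

>>> drive_tool([
  [0,0,-0.015,0,0,0],
  [0,0,-0.03,0,0,0],
  [0,0,-0.045,0,0,0],
  [0,0,-0.05,0,0,0],
  [0,0,-0.05,0,0,0],
])

```text
time_s: 3.4
tool_pos: [0.4763, 0.1151, 0.0358]
tool_rot: [0.599, 0.801, -0.002, -0.002]
contact_force: [0.2, 0.5, -0.3]
finger_gap: 0.5
```

>>> drive_tool([
  [0,0,0,0,0,0],
  [0,0,0,0,0,0],
  [0,0,0,0,0,0],
  [0,0,0,0,0,0],
  [0,0,0,0,0,0],
], gripper=0)

```text
time_s: 3.9
tool_pos: [0.4771, 0.1151, 0.0364]
tool_rot: [0.599, 0.801, -0.001, -0.001]
contact_force: [0.6, -0.1, 3.8]
finger_gap: 0.16
```

>>> drive_tool([
  [0,0,0.02,0,0,0],
  [0,0,0.05,0,0,0],
  [0.02,0,0.06,0,0,-0.08],
  [0.05,-0.008,0.06,0,0,-0.18],
  [0.08,-0.015,0.06,0,0,-0.28],
])

```text
time_s: 4.4
tool_pos: [0.5579, 0.1001, 0.0969]
tool_rot: [0.706, 0.708, -0.001, -0.001]
contact_force: [1.3, -0.1, -1.3]
finger_gap: 0.157
```

>>> drive_tool([
  [0.03,-0.007,0,0,0,-0.06],
  [0.06,-0.014,0,0,0,-0.12],
  [0.084,-0.019,0,0,0,-0.124],
  [0.084,-0.019,0,0,0,-0.124],
  [0.084,-0.019,0,0,0,-0.124],
])

```text
time_s: 4.9
tool_pos: [0.641, 0.081, 0.0959]
tool_rot: [0.748, 0.663, -0.002, -0.002]
contact_force: [-0.3, 0.2, -1.7]
finger_gap: 0.162
```

>>> drive_tool([
  [0,0,-0.02,0,0,0],
  [0,0,-0.04,0,0,0],
  [0,0,-0.05,0,0,0],
  [0,0,-0.057,0,0,0],
  [0,0,-0.057,0,0,0],
])

```text
time_s: 5.4
tool_pos: [0.6399, 0.0812, 0.038]
tool_rot: [0.748, 0.663, -0.002, -0.002]
contact_force: [-0.9, -0.4, -0.7]
finger_gap: 0.155
```

>>> drive_tool([
  [0.005,-0.0006,0,0,0,0],
  [0.009,-0.001,0,0,0,0],
  [0.012,-0.0014,0,0,0,0],
  [0.015,-0.0018,0,0,0,0],
  [0.015,-0.0018,0,0,0,0],
])

```text
time_s: 5.9
tool_pos: [0.6556, 0.0793, 0.0384]
tool_rot: [0.748, 0.663, -0.002, -0.002]
contact_force: [0.3, 0.0, -1.0]
finger_gap: 0.156
```

```bash
python3 - <<'E'
from h import *
t=bot.read_camera('top');s=bot.read_camera('scene')
o=np.hstack([cv2.resize(t[130:230,230:360],(400,308),interpolation=2),cv2.resize(s[250:375,330:490],(400,308),interpolation=2)])
cv2.imwrite('pics/bay0.png',cv2.convertScaleAbs(o,alpha=1.7))
E
```

```text
(no output)
```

View pics/bay0.png

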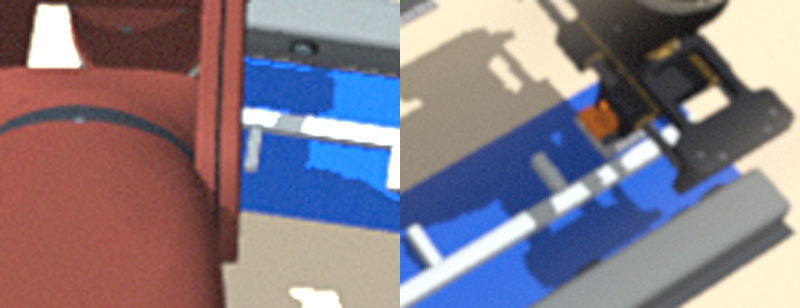

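>>> drive_tool([
  [0.001,-0.0001,0,0,0,0],
  [0.002,-0.0002,0,0,0,0],
  [0.003,-0.0004,0,0,0,0],
  [0.004,-0.0005,0,0,0,0],
  [0.005,-0.0006,0,0,0,0],
])

```text
time_s: 6.5
tool_pos: [0.6598, 0.0788, 0.0381]
tool_rot: [0.748, 0.663, -0.002, -0.003]
contact_force: [-3.6, -0.4, 0.8]
finger_gap: 0.154
```

>>> drive_tool([
  [0.001,-0.0001,0,0,0,0],
  [0.0015,-0.0002,0,0,0,0],
  [0.002,-0.0002,0,0,0,0],
  [0.002,-0.0002,0,0,0,0],
])

```text
time_s: 6.9
tool_pos: [0.66, 0.0788, 0.0375]
tool_rot: [0.748, 0.663, -0.004, -0.004]
contact_force: [-7.5, 0.3, 3.4]
finger_gap: 0.151
```

>>> drive_tool([
  [0.001,-0.0001,0,0,0,0],
  [0.0015,-0.0002,0,0,0,0],
  [0.002,-0.0002,0,0,0,0],
  [0.002,-0.0002,0,0,0,0],
])

```text
time_s: 7.3
tool_pos: [0.6601, 0.0789, 0.0372]
tool_rot: [0.748, 0.663, -0.006, -0.006]
contact_force: [-9.6, 1.0, 5.1]
finger_gap: 0.158
```

>>> drive_tool([
  [0.0002,0.002,0,0,0,0],
  [0.0005,0.004,0,0,0,0],
  [0.0007,0.006,0,0,0,0],
  [0.0009,0.008,0,0,0,0],
  [0.0011,0.009,0,0,0,0],
])

```text
time_s: 7.8
tool_pos: [0.6612, 0.088, 0.037]
tool_rot: [0.748, 0.664, -0.006, -0.006]
contact_force: [-2.5, -0.8, -0.7]
finger_gap: 0.158
```

>>> drive_tool([
  [0.0001,0.001,0,0,0,0],
  [0.0002,0.002,0,0,0,0],
  [0.0003,0.003,0,0,0,0],
  [0.0003,0.003,0,0,0,0],
])

```text
time_s: 8.2
tool_pos: [0.6615, 0.0913, 0.037]
tool_rot: [0.748, 0.664, -0.006, -0.006]
contact_force: [-2.7, 0.2, -1.7]
finger_gap: 0.163
```

>>> drive_tool([
  [0.0001,0.001,0,0,0,0],
  [0.0002,0.002,0,0,0,0],
  [0.0002,0.002,0,0,0,0],
])

```text
time_s: 8.5
tool_pos: [0.6617, 0.0926, 0.0371]
tool_rot: [0.748, 0.664, -0.006, -0.005]
contact_force: [-1.2, -4.0, -1.3]
finger_gap: 0.159
```

>>> drive_tool([
  [0.0001,0.001,0,0,0,0],
  [0.0002,0.002,0,0,0,0],
  [0.0002,0.002,0,0,0,0],
])

```text
time_s: 8.8
tool_pos: [0.6617, 0.0928, 0.0372]
tool_rot: [0.748, 0.664, -0.007, -0.005]
contact_force: [-3.5, -8.5, 1.2]
finger_gap: 0.158
```

>>> drive_tool([
  [0.001,0.001,0,0,0,0],
  [0.002,0.001,0,0,0,0],
  [0.002,0.001,0,0,0,0],
])

```text
time_s: 9.1
tool_pos: [0.6619, 0.0928, 0.0371]
tool_rot: [0.748, 0.663, -0.01, -0.006]
contact_force: [-8.8, -4.6, 6.6]
finger_gap: 0.162
```

>>> drive_tool([
  [0,0,0,0,0,0],
  [0,0,0,0,0,0],
  [0,0,0.001,0,0,0],
  [0,0,0.002,0,0,0],
], gripper=0.4)

```text
time_s: 9.5
tool_pos: [0.6625, 0.0931, 0.0396]
tool_rot: [0.748, 0.664, -0.009, -0.005]
contact_force: [-0.7, -0.3, 0.5]
finger_gap: 0.376
```

>>> drive_tool([
  [0,0,0.02,0,0,0],
  [0,0,0.05,0,0,0],
  [-0.03,-0.01,0.08,0,0,0],
  [-0.07,-0.02,0.1,0,0,0],
  [-0.12,-0.04,0.11,0,0,0],
])

```text
time_s: 10.0
tool_pos: [0.5481, 0.0552, 0.1517]
tool_rot: [0.748, 0.664, -0.007, -0.003]
contact_force: [-0.2, -1.4, 0.5]
finger_gap: 0.397
```

```bash
cat > chk.py <<'E'
from fit import *
import sys
# usage: chk.py k:x,y,yaw ...
S=bot.read_camera('scene');T=bot.read_camera('top');ims=dict(scene=S,top=T)
for a in sys.argv[1:]:
    k,v=a.split(':');x,y,w=map(float,v.split(','))
    for n in('scene','top'):
        px=pr(n,np.array([[x,y,.019]]))[0]
        try:
            m=bmask(ims[n],k,[int(px[0])-22,int(px[1])-22,int(px[0])+22,int(px[1])+22]).sum()
            p,c=blade(ims,k,{n:px},w,(n,));print(k,n,int(m),p.round(4),round(c,3))
        except Exception as e: print(k,n,e)
print(bot.get_state()['time_s'])
E
python3 chk.py a:.662,.0907,-.117 b:.4845,.0295,-.11 c:.4915,-.1124,-.3
```

```text
a scene 314 [ 0.6618  0.0891 -0.176   0.0172] 0.255
a top 485 [0.6516 0.0806 0.0266 0.0218] 1.152
b scene 252 [ 0.4861  0.0289 -0.0483  0.0235] 0.312
b top 0 [0.4122 0.0202 0.3628 0.0668] nan
c scene 307 [ 0.4923 -0.1124 -0.3042  0.0199] 0.152
c top 252 [ 0.4911 -0.1128 -0.3238  0.0156] 0.19
10.1fit.py:22: RuntimeWarning: invalid value encountered in scalar divide
  return p,r.fun/sum(m.sum() for m in masks.values())
```

>>> drive_tool([
  [-0.03,-0.013,-0.01,0.005,-0.014,0],
  [-0.064,-0.026,-0.03,0.005,-0.014,0],
  [-0.064,-0.026,-0.06,0.005,-0.014,0],
  [-0.064,-0.026,-0.065,0.005,-0.014,0],
  [-0.064,-0.026,-0.065,0.005,-0.014,0],
], gripper=0.5)

```text
time_s: 10.6
tool_pos: [0.4775, 0.0283, 0.0831]
tool_rot: [0.748, 0.663, -0.004, -0.004]
contact_force: [0.7, -0.2, 0.5]
finger_gap: 0.498
```

>>> drive_tool([
  [0,0,-0.015,0,0,0],
  [0,0,-0.03,0,0,0],
  [0,0,-0.045,0,0,0],
  [0,0,-0.049,0,0,0],
  [0,0,-0.049,0,0,0],
])

```text
time_s: 11.1
tool_pos: [0.481, 0.0283, 0.0364]
tool_rot: [0.748, 0.664, -0.002, -0.003]
contact_force: [-0.3, -0.6, 4.0]
finger_gap: 0.501
```

>>> drive_tool([
  [0,0,0,0,0,0],
  [0,0,0,0,0,0],
  [0,0,0,0,0,0],
  [0,0,0,0,0,0],
  [0,0,0,0,0,0],
], gripper=0)

```text
time_s: 11.6
tool_pos: [0.4813, 0.0283, 0.0366]
tool_rot: [0.748, 0.664, -0.002, -0.002]
contact_force: [-1.0, 0.4, -0.2]
finger_gap: 0.155
```

>>> drive_tool([
  [0,0,0.02,0,0,0],
  [0.01,0,0.045,0,0,0],
  [0.04,-0.01,0.05,0,0,0],
  [0.08,-0.023,0.05,0,0,0],
  [0.12,-0.036,0.05,0,0,0],
])

```text
time_s: 12.1
tool_pos: [0.6024, -0.0079, 0.0869]
tool_rot: [0.748, 0.664, -0.002, -0.002]
contact_force: [-0.1, -0.1, -0.1]
finger_gap: 0.16
```

>>> drive_tool([
  [0.03,-0.008,0,0,0,0],
  [0.039,-0.01,-0.01,0,0,0],
  [0.039,-0.01,-0.03,0,0,0],
  [0.039,-0.01,-0.045,0,0,0],
  [0.039,-0.01,-0.048,0,0,0],
])

```text
time_s: 12.6
tool_pos: [0.6398, -0.0178, 0.0366]
tool_rot: [0.748, 0.664, -0.003, -0.004]
contact_force: [0.1, 0.2, 0.3]
finger_gap: 0.159
```

>>> drive_tool([
  [0.002,-0.0002,0,0,0,0],
  [0.004,-0.0005,0,0,0,0],
  [0.006,-0.0007,0,0,0,0],
  [0.008,-0.001,0,0,0,0],
  [0.008,-0.001,0,0,0,0],
])

```text
time_s: 13.1
tool_pos: [0.6481, -0.0188, 0.0368]
tool_rot: [0.748, 0.664, -0.003, -0.003]
contact_force: [-0.1, 0.2, -0.2]
finger_gap: 0.161
```

>>> drive_tool([
  [0.001,-0.0001,0,0,0,0],
  [0.002,-0.0002,0,0,0,0],
  [0.003,-0.0004,0,0,0,0],
  [0.003,-0.0004,0,0,0,0],
])

```text
time_s: 13.5
tool_pos: [0.6486, -0.0188, 0.0367]
tool_rot: [0.748, 0.664, -0.005, -0.006]
contact_force: [-11.3, 1.2, 8.6]
finger_gap: 0.156
```

>>> drive_tool([
  [0.0002,0.002,0,0,0,0],
  [0.0005,0.004,0,0,0,0],
  [0.0007,0.006,0,0,0,0],
  [0.0009,0.008,0,0,0,0],
  [0.0011,0.009,0,0,0,0],
])

```text
time_s: 14.0
tool_pos: [0.6496, -0.01, 0.0367]
tool_rot: [0.748, 0.664, -0.006, -0.006]
contact_force: [-4.0, -3.3, 3.0]
finger_gap: 0.161
```

>>> drive_tool([
  [0.0001,0.001,0,0,0,0],
  [0.0002,0.002,0,0,0,0],
  [0.0003,0.003,0,0,0,0],
  [0.0003,0.003,0,0,0,0],
])

```text
time_s: 14.4
tool_pos: [0.6497, -0.0096, 0.0369]
tool_rot: [0.748, 0.664, -0.007, -0.004]
contact_force: [-5.1, -11.3, 3.4]
finger_gap: 0.16
```

>>> drive_tool([
  [0.0001,0.001,0,0,0,0],
  [0.0002,0.002,0,0,0,0],
  [0.0002,0.002,0,0,0,0],
])

```text
time_s: 14.7
tool_pos: [0.6497, -0.0096, 0.0369]
tool_rot: [0.748, 0.664, -0.008, -0.004]
contact_force: [-3.7, -10.7, 2.1]
finger_gap: 0.157
```

>>> drive_tool([
  [0.001,0.0005,0,0,0,0],
  [0.002,0.0005,0,0,0,0],
  [0.002,0.0005,0,0,0,0],
])

```text
time_s: 15.0
tool_pos: [0.6498, -0.0096, 0.0369]
tool_rot: [0.748, 0.664, -0.01, -0.005]
contact_force: [-10.3, -4.7, 8.0]
finger_gap: 0.156
```

>>> drive_tool([
  [0,0,0,0,0,0],
  [0,0,0,0,0,0],
  [0,0,0.001,0,0,0],
  [0,0,0.002,0,0,0],
], gripper=0.4)

```text
time_s: 15.4
tool_pos: [0.6502, -0.0093, 0.039]
tool_rot: [0.748, 0.664, -0.01, -0.005]
contact_force: [-0.0, 0.5, 0.2]
finger_gap: 0.377
```

>>> drive_tool([
  [0,0,0.02,0,0,0],
  [0,0,0.05,0,0,0],
  [-0.03,-0.02,0.07,0,0,-0.06],
  [-0.07,-0.05,0.07,0,0,-0.12],
  [-0.11,-0.08,0.07,0,0,-0.18],
])

```text
time_s: 15.9
tool_pos: [0.5403, -0.0897, 0.1104]
tool_rot: [0.804, 0.594, -0.009, -0.004]
contact_force: [-1.4, -0.9, -0.2]
finger_gap: 0.395
```

```bash
python3 chk.py a:.662,.0897,-.117 b:.650,-.0090,-.117 c:.4915,-.1124,-.3
```

```text
a scene 314 [ 0.6616  0.0892 -0.1806  0.0169] 0.253
a top 275 [ 0.6604  0.0911 -0.0922  0.0156] 0.158
b scene 327 [ 0.6497 -0.0091 -0.1986  0.0176] 0.232
b top 278 [ 0.649  -0.0089 -0.1358  0.0153] 0.13
c scene 296 [ 0.4926 -0.1115 -0.2948  0.0202] 0.191
c top 0 [ 0.4192 -0.1223  0.1728  0.0668] nan
16.0fit.py:22: RuntimeWarning: invalid value encountered in scalar divide
  return p,r.fun/sum(m.sum() for m in masks.values())
```

>>> drive_tool([
  [-0.03,-0.013,0,0.004,-0.019,0],
  [-0.051,-0.022,-0.01,0.004,-0.019,0],
  [-0.051,-0.022,-0.025,0.004,-0.019,0],
  [-0.051,-0.022,-0.025,0.004,-0.019,0],
], gripper=0.5)

```text
time_s: 16.4
tool_pos: [0.483, -0.1127, 0.0814]
tool_rot: [0.806, 0.592, -0.003, -0.004]
contact_force: [0.1, 1.2, -0.1]
finger_gap: 0.498
```

>>> drive_tool([
  [0,0,-0.015,0,0,0],
  [0,0,-0.03,0,0,0],
  [0,0,-0.045,0,0,0],
  [0,0,-0.048,0,0,0],
  [0,0,-0.048,0,0,0],
])

```text
time_s: 16.9
tool_pos: [0.487, -0.1134, 0.0361]
tool_rot: [0.806, 0.593, -0.001, -0.001]
contact_force: [-0.1, 1.0, 9.3]
finger_gap: 0.501
```

>>> drive_tool([
  [0,0,0,0,0,0],
  [0,0,0,0,0,0],
  [0,0,0,0,0,0],
  [0,0,0,0,0,0],
  [0,0,0,0,0,0],
], gripper=0)

```text
time_s: 17.4
tool_pos: [0.4876, -0.1136, 0.0364]
tool_rot: [0.806, 0.593, -0.001, -0.001]
contact_force: [1.7, -0.6, 2.7]
finger_gap: 0.156
```

>>> drive_tool([
  [0,0,0.02,0,0,0],
  [0.01,0,0.045,0,0,0.03],
  [0.04,-0.002,0.05,0,0,0.08],
  [0.07,-0.003,0.05,0,0,0.13],
  [0.1,-0.004,0.05,0,0,0.183],
])

```text
time_s: 17.9
tool_pos: [0.588, -0.1175, 0.0863]
tool_rot: [0.747, 0.664, -0.001, -0.001]
contact_force: [0.6, -0.3, 0.1]
finger_gap: 0.159
```

>>> drive_tool([
  [0.03,-0.002,0,0,0,0],
  [0.041,-0.002,-0.01,0,0,0],
  [0.041,-0.002,-0.03,0,0,0],
  [0.041,-0.002,-0.045,0,0,0],
  [0.041,-0.002,-0.048,0,0,0],
])

```text
time_s: 18.4
tool_pos: [0.6273, -0.1189, 0.0364]
tool_rot: [0.747, 0.664, -0.002, -0.003]
contact_force: [-7.2, 1.8, 15.4]
finger_gap: 0.162
```

>>> drive_tool([
  [0.002,-0.0002,0,0,0,0],
  [0.004,-0.0005,0,0,0,0],
  [0.006,-0.0007,0,0,0,0],
  [0.008,-0.001,0,0,0,0],
  [0.008,-0.001,0,0,0,0],
])

```text
time_s: 18.9
tool_pos: [0.6344, -0.1199, 0.0365]
tool_rot: [0.747, 0.664, -0.003, -0.004]
contact_force: [-2.8, 0.2, 5.3]
finger_gap: 0.159
```

>>> drive_tool([
  [0.001,-0.0001,0,0,0,0],
  [0.002,-0.0002,0,0,0,0],
  [0.003,-0.0004,0,0,0,0],
  [0.005,-0.0006,0,0,0,0],
  [0.005,-0.0006,0,0,0,0],
])

```text
time_s: 19.4
tool_pos: [0.6368, -0.1202, 0.0365]
tool_rot: [0.747, 0.664, -0.005, -0.006]
contact_force: [-12.8, 1.3, 12.5]
finger_gap: 0.157
```

>>> drive_tool([
  [0.0002,0.002,0,0,0,0],
  [0.0005,0.004,0,0,0,0],
  [0.0007,0.006,0,0,0,0],
  [0.0009,0.008,0,0,0,0],
  [0.0011,0.009,0,0,0,0],
])

```text
time_s: 19.9
tool_pos: [0.6377, -0.1115, 0.0366]
tool_rot: [0.747, 0.664, -0.005, -0.006]
contact_force: [-3.5, -5.0, 3.9]
finger_gap: 0.161
```

>>> drive_tool([
  [0.0001,0.001,0,0,0,0],
  [0.0002,0.002,0,0,0,0],
  [0.0003,0.003,0,0,0,0],
  [0.0003,0.003,0,0,0,0],
])

```text
time_s: 20.3
tool_pos: [0.6379, -0.1106, 0.0367]
tool_rot: [0.747, 0.664, -0.006, -0.005]
contact_force: [-2.7, -9.8, 2.1]
finger_gap: 0.161
```

>>> drive_tool([
  [0.001,0.001,0,0,0,0],
  [0.002,0.001,0,0,0,0],
  [0.002,0.001,0,0,0,0],
])

```text
time_s: 20.6
tool_pos: [0.638, -0.1106, 0.0367]
tool_rot: [0.747, 0.665, -0.008, -0.006]
contact_force: [-10.4, -6.6, 8.7]
finger_gap: 0.159
```

>>> drive_tool([
  [0,0,0,0,0,0],
  [0,0,0,0,0,0],
  [0,0,0.001,0,0,0],
  [0,0,0.002,0,0,0],
], gripper=0.4)

```text
time_s: 21.0
tool_pos: [0.6382, -0.1098, 0.0383]
tool_rot: [0.747, 0.665, -0.008, -0.006]
contact_force: [-0.3, 0.5, 0.2]
finger_gap: 0.381
```

>>> drive_tool([
  [0,0,0.02,0,0,0],
  [0,0,0.05,0,0,0],
  [-0.03,0.02,0.08,0.003,-0.01,0.08],
  [-0.06,0.05,0.11,0.005,-0.015,0.2],
  [-0.09,0.08,0.14,0.005,-0.015,0.32],
])

```text
time_s: 21.5
tool_pos: [0.5495, -0.0311, 0.1766]
tool_rot: [0.63, 0.776, -0.001, -0.002]
contact_force: [0.5, 1.2, 1.1]
finger_gap: 0.402
```

>>> drive_tool([
  [-0.01,0.045,0.01,0,0,0.11],
  [-0.02,0.09,0.02,0,0,0.22],
  [-0.03,0.135,0.02,0,0,0.33],
  [-0.04,0.18,0.02,0,0,0.44],
  [-0.05,0.225,0.02,0,0,0.53],
], gripper=0.6)

```text
time_s: 22.0
tool_pos: [0.4988, 0.1961, 0.1968]
tool_rot: [0.403, 0.915, -0.001, -0.002]
contact_force: [0.0, 0.1, 0.9]
finger_gap: 0.596
```

```bash
python3 chk.py a:.662,.0897,-.117 b:.650,-.0090,-.117 c:.6380,-.1090,-.117 2>/dev/null; python3 - <<'E'
from h import *
t=bot.read_camera('top');s=bot.read_camera('scene')
o=np.hstack([cv2.resize(t[130:230,250:420],(425,250),interpolation=2),cv2.resize(s[250:410,260:480],(375,250),interpolation=2)])
cv2.imwrite('pics/reg.png',cv2.convertScaleAbs(o,alpha=1.7))
E
```

```text
a scene 315 [ 0.6619  0.0894 -0.1872  0.0166] 0.245
a top 274 [ 0.6607  0.0904 -0.1376  0.0166] 0.159
b scene 327 [ 0.6495 -0.0095 -0.1987  0.0171] 0.237
b top 280 [ 0.6485 -0.0088 -0.1337  0.0153] 0.123
c scene 320 [ 0.6389 -0.1082 -0.1219  0.019 ] 0.277
c top 273 [ 0.6375 -0.1084 -0.1672  0.0166] 0.159
22.1
```

View pics/reg.png

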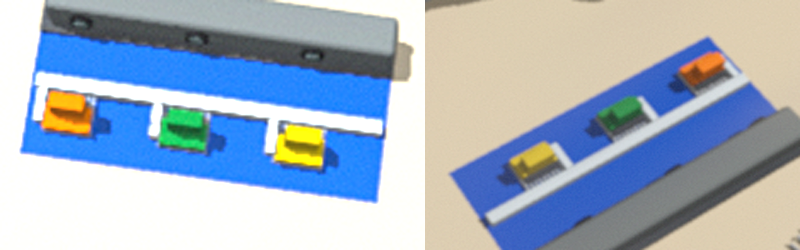

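>>> drive_tool([
  [-0.01,0.045,0,0,0,0],
  [-0.02,0.09,0,0,0,0],
  [-0.027,0.118,0,0,0,0],
  [-0.027,0.118,0,0,0,0],
  [-0.027,0.118,0,0,0,0],
], gripper=0.5)

```text
time_s: 22.7
tool_pos: [0.4725, 0.3123, 0.1961]
tool_rot: [0.404, 0.915, -0.002, -0.002]
contact_force: [0.6, 0.5, -0.2]
finger_gap: 0.498
```

>>> drive_tool([
  [0,0,-0.03,0,0,0],
  [0,0,-0.06,0,0,0],
  [0,0,-0.09,0,0,0],
  [0,0,-0.097,0,0,0],
  [0,0,-0.097,0,0,0],
])

```text
time_s: 23.2
tool_pos: [0.4722, 0.3104, 0.0979]
tool_rot: [0.405, 0.914, -0.003, -0.003]
contact_force: [0.3, 0.8, 0.2]
finger_gap: 0.499
```

```bash
python3 - <<'E'
from h import *
t=bot.read_camera('top');s=bot.read_camera('scene')
o=np.hstack([cv2.resize(t[210:310,110:230],(400,333),interpolation=2),cv2.resize(s[90:200,390:520],(400,338),interpolation=2)[:333]])
cv2.imwrite('pics/stick.png',cv2.convertScaleAbs(o,alpha=1.7))
E
```

```text
(no output)
```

View pics/stick.png

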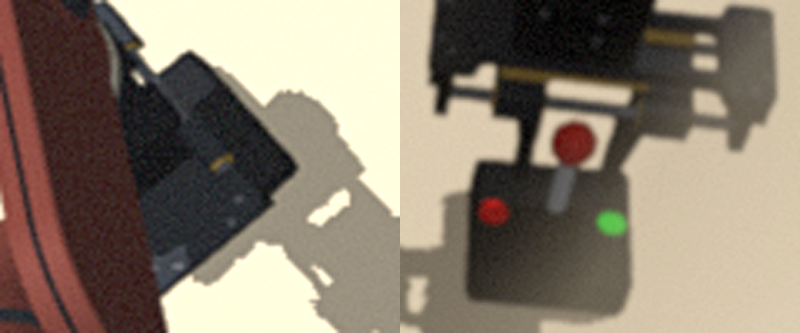

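>>> drive_tool([
  [0.006,0.008,0,0,0,0],
  [0.012,0.014,0,0,0,0],
  [0.018,0.02,-0.002,0,0,0],
  [0.0225,0.0245,-0.003,0,0,0],
  [0.025,0.0266,-0.003,0,0,0],
])

```text
time_s: 23.8
tool_pos: [0.4987, 0.3387, 0.0973]
tool_rot: [0.404, 0.915, -0.002, -0.001]
contact_force: [-3.2, -4.2, 3.9]
finger_gap: 0.505
```

```bash
python3 - <<'E'
from h import *
s=bot.read_camera('scene');st=bot.get_state();print(st['tool_pos'],st['contact_force'],st['time_s'])
h=cv2.cvtColor(s,cv2.COLOR_BGR2HSV)[120:150,435:480];yx=np.argwhere(((h[...,0]<6)|(h[...,0]>174))&(h[...,1]>140)&(h[...,2]>50));print('knob px',yx.mean(0)[::-1]+[435,120],len(yx))
g=np.array([np.cos(.738),np.sin(.738)])
for th in(0,.3,.35,.4,.45,.5):
    print(th,proj('scene',np.r_[np.array([.472,.3142])+.066*np.sin(th)*g,.034+.066*np.cos(th)]).round(1))
cv2.imwrite('pics/tilt.png',cv2.convertScaleAbs(cv2.resize(s[90:200,390:520],(520,440),interpolation=2),alpha=1.7))
E
```

```text
[0.4987751  0.33863669 0.09716921] [-2.61050387 -3.171692    2.82987345] 23.85
knob px [459.70731707 138.59756098] 82
0 [[445.7 135.8]]
0.3 [[456.1 138.1]]
0.35 [[457.6 138.7]]
0.4 [[459.2 139.4]]
0.45 [[460.7 140.1]]
0.5 [[462.1 140.8]]
```

View pics/tilt.png

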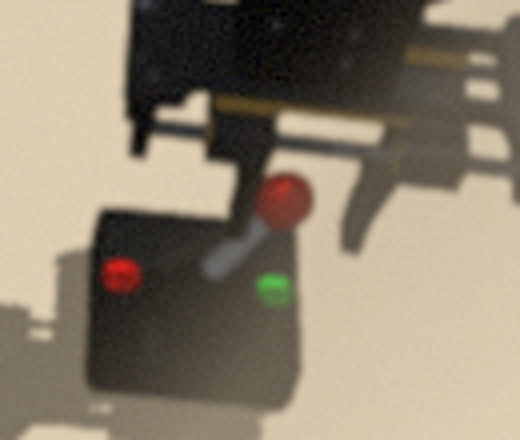

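The stick is tilted about 0.42 rad towards the green dot, and the force agrees at about 4–5 N. Holding it there.

>>> drive_tool([
  [0,0,0,0,0,0],
  [0,0,0,0,0,0],
  [0,0,0,0,0,0],
  [0,0,0,0,0,0],
  [0,0,0,0,0,0],
])

```text
time_s: 24.35
tool_pos: [0.4986, 0.3385, 0.0972]
tool_rot: [0.404, 0.915, -0.002, -0.001]
contact_force: [-3.5, -2.9, 3.9]
finger_gap: 0.501
```

>>> drive_tool([
  [0,0,0,0,0,0],
  [0,0,0,0,0,0],
  [0,0,0,0,0,0],
  [0,0,0,0,0,0],
  [0,0,0,0,0,0],
])

```text
time_s: 24.85
tool_pos: [0.4986, 0.3385, 0.0972]
tool_rot: [0.404, 0.915, -0.002, -0.001]
contact_force: [-2.9, -3.7, 4.1]
finger_gap: 0.505
```

>>> drive_tool([
  [0,0,0,0,0,0],
  [0,0,0,0,0,0],
  [0,0,0,0,0,0],
  [0,0,0,0,0,0],
  [0,0,0,0,0,0],
])

```text
time_s: 25.35
tool_pos: [0.4986, 0.3385, 0.0972]
tool_rot: [0.404, 0.915, -0.002, -0.001]
contact_force: [-3.0, -3.6, 4.8]
finger_gap: 0.501
```

>>> drive_tool([
  [0,0,0,0,0,0],
  [0,0,0,0,0,0],
  [0,0,0,0,0,0],
  [0,0,0,0,0,0],
  [0,0,0,0,0,0],
])

```text
time_s: 25.85
tool_pos: [0.4986, 0.3385, 0.0972]
tool_rot: [0.404, 0.915, -0.002, -0.001]
contact_force: [-3.2, -2.4, 3.7]
finger_gap: 0.501
```

>>> drive_tool([
  [0,0,0,0,0,0],
  [0,0,0,0,0,0],
  [0,0,0,0,0,0],
  [0,0,0,0,0,0],
  [0,0,0,0,0,0],
])

```text
time_s: 26.35
tool_pos: [0.4986, 0.3385, 0.0972]
tool_rot: [0.404, 0.915, -0.002, -0.001]
contact_force: [-2.9, -2.7, 4.7]
finger_gap: 0.5
```

>>> drive_tool([
  [0,0,0,0,0,0],
  [0,0,0,0,0,0],
  [0,0,0,0,0,0],
  [0,0,0,0,0,0],
  [0,0,0,0,0,0],
])

```text
time_s: 26.85
tool_pos: [0.4986, 0.3385, 0.0972]
tool_rot: [0.404, 0.915, -0.002, -0.001]
contact_force: [-3.6, -3.1, 4.1]
finger_gap: 0.503
```

>>> drive_tool([
  [0,0,0,0,0,0],
  [0,0,0,0,0,0],
  [0,0,0,0,0,0],
  [0,0,0,0,0,0],
  [0,0,0,0,0,0],
])

```text
time_s: 27.35
tool_pos: [0.4986, 0.3385, 0.0972]
tool_rot: [0.404, 0.915, -0.002, -0.001]
contact_force: [-3.4, -2.7, 4.2]
finger_gap: 0.499
```

```bash
python3 chk.py a:.662,.0897,-.117 b:.650,-.0090,-.117 c:.6380,-.1090,-.117 2>/dev/null; python3 - <<'E'
from h import *
s=bot.read_camera('scene')
h=cv2.cvtColor(s,cv2.COLOR_BGR2HSV)[120:150,435:480];yx=np.argwhere(((h[...,0]<6)|(h[...,0]>174))&(h[...,1]>140)&(h[...,2]>50));print('knob px',yx.mean(0)[::-1]+[435,120],len(yx))
E
```

```text
a scene 317 [ 0.6614  0.0888 -0.1895  0.0184] 0.243
a top 276 [ 0.6605  0.0912 -0.0855  0.0155] 0.155
b scene 327 [ 0.6499 -0.0101 -0.1536  0.0173] 0.238
b top 281 [ 0.6488 -0.0091 -0.1494  0.0154] 0.12
c scene 321 [ 0.6389 -0.1082 -0.1219  0.019 ] 0.273
c top 274 [ 0.6376 -0.1084 -0.1707  0.017 ] 0.156
27.45
knob px [459.9375 138.3   ] 80
```

>>> drive_tool([
  [-0.005,-0.005,0,0,0,0],
  [-0.01,-0.01,0,0,0,0],
  [-0.015,-0.015,0,0,0,0],
  [-0.02,-0.019,0,0,0,0],
  [-0.0265,-0.0245,0,0,0,0],
])

```text
time_s: 28.0
tool_pos: [0.472, 0.3139, 0.0973]
tool_rot: [0.404, 0.915, -0.002, -0.001]
contact_force: [-0.2, 0.1, 0.1]
finger_gap: 0.496
```

>>> drive_tool([
  [0,0,0.01,0,0,0],
  [0,0,0.03,0,0,0],
  [0,0,0.06,0,0,0],
  [0,0,0.09,0,0,0],
  [0,0,0.1,0,0,0],
])

```text
time_s: 28.5
tool_pos: [0.474, 0.3149, 0.202]
tool_rot: [0.404, 0.915, 0.001, 0.001]
contact_force: [1.0, -0.3, 1.0]
finger_gap: 0.503
```

>>> drive_tool([
  [0.03,-0.034,0,0,0,-0.13],
  [0.06,-0.068,0,0,0,-0.26],
  [0.09,-0.102,0,0,0,-0.39],
  [0.12,-0.136,0,0,0,-0.52],
  [0.15,-0.17,0,0,0,-0.65],
], gripper=0.5)

```text
time_s: 29.0
tool_pos: [0.6249, 0.1435, 0.2017]
tool_rot: [0.677, 0.736, 0.001, 0.001]
contact_force: [0.1, 0.6, -0.1]
finger_gap: 0.505
```

```bash
python3 chk.py a:.662,.0897,-.117 b:.650,-.0090,-.117 c:.6380,-.1090,-.117 2>/dev/null; python3 - <<'E'
from h import *
s=bot.read_camera('scene');print(bot.get_state()['tool_pos'],bot.get_state()['tool_rot'])
h=cv2.cvtColor(s,cv2.COLOR_BGR2HSV)[120:148,432:470];yx=np.argwhere(((h[...,0]<6)|(h[...,0]>174))&(h[...,1]>140)&(h[...,2]>50));print('knob px (447.1,135.2 before)',yx.mean(0)[::-1]+[432,120],len(yx))
E
```

```text
a scene 315 [ 0.6616  0.0892 -0.1806  0.0169] 0.249
a top 390 [ 0.6607  0.0904 -0.1376  0.0166] 0.409
b scene 327 [ 0.6495 -0.0078 -0.173   0.0174] 0.232
b top 264 [ 0.649  -0.0085 -0.1155  0.016 ] 0.179
c scene 322 [ 0.6389 -0.1082 -0.1219  0.019 ] 0.269
c top 273 [ 0.6374 -0.1085 -0.1687  0.0169] 0.159
29.1
[0.62520234 0.14247125 0.20124707] [6.76707568e-01 7.36250591e-01 4.96045211e-04 1.29971304e-03]
knob px (447.1,135.2 before) [nan nan] 0<stdin>:3: RuntimeWarning: Mean of empty slice.
  ret = um.true_divide(
```

>>> drive_tool([
  [0.018,-0.025,-0.02,0,0,-0.1],
  [0.037,-0.0495,-0.05,0,0,-0.2],
  [0.037,-0.0495,-0.09,0,0,-0.2],
  [0.037,-0.0495,-0.11,0,0,-0.2],
  [0.037,-0.0495,-0.115,0,0,-0.2],
])

```text
time_s: 29.65
tool_pos: [0.6587, 0.094, 0.0819]
tool_rot: [0.746, 0.666, -0.002, -0.001]
contact_force: [-0.3, 0.3, -0.6]
finger_gap: 0.497
```

>>> drive_tool([
  [0,0,-0.015,0,0,0],
  [0,0,-0.03,0,0,0],
  [0,0,-0.042,0,0,0],
  [0,0,-0.048,0,0,0],
  [0,0,-0.048,0,0,0],
])

```text
time_s: 30.15
tool_pos: [0.6591, 0.0942, 0.0348]
tool_rot: [0.746, 0.666, -0.002, -0.001]
contact_force: [0.2, -0.4, -0.0]
finger_gap: 0.495
```

>>> drive_tool([
  [0,0,0,0,0,0],
  [0,0,0,0,0,0],
  [0,0,0,0,0,0],
  [0,0,0,0,0,0],
  [0,0,0,0,0,0],
], gripper=0)

```text
time_s: 30.65
tool_pos: [0.6597, 0.0943, 0.0351]
tool_rot: [0.746, 0.666, -0.002, -0.001]
contact_force: [2.0, 0.2, 1.0]
finger_gap: 0.388
```

The fingertips were 1 mm too low and closed on the base edges instead of the rib. I'll reopen, rise and regrip.

>>> drive_tool([
  [0,0,0,0,0,0],
  [0,0,0,0,0,0],
  [0,0,0.0015,0,0,0],
  [0,0,0.003,0,0,0],
  [0,0,0.003,0,0,0],
], gripper=0.5)

```text
time_s: 31.15
tool_pos: [0.6597, 0.0943, 0.0383]
tool_rot: [0.746, 0.666, -0.002, -0.001]
contact_force: [0.2, 0.3, 0.5]
finger_gap: 0.5
```

>>> drive_tool([
  [0,0,0,0,0,0],
  [0,0,0,0,0,0],
  [0,0,0,0,0,0],
  [0,0,0,0,0,0],
  [0,0,0,0,0,0],
], gripper=0)

```text
time_s: 31.65
tool_pos: [0.6597, 0.0943, 0.0383]
tool_rot: [0.746, 0.666, -0.002, -0.001]
contact_force: [-0.6, -0.7, -0.5]
finger_gap: 0.158
```

>>> drive_tool([
  [0,0,0.03,0,0,0],
  [0,0,0.07,0,0,0],
  [-0.01,-0.03,0.09,0,0,0.03],
  [-0.02,-0.07,0.09,0,0,0.06],
  [-0.03,-0.11,0.09,0,0,0.09],
])

```text
time_s: 32.15
tool_pos: [0.63, -0.0164, 0.1297]
tool_rot: [0.714, 0.7, -0.001, 0.0]
contact_force: [-0.5, -1.3, -0.3]
finger_gap: 0.157
```

>>> drive_tool([
  [-0.012,-0.042,0,0,0,0.03],
  [-0.024,-0.084,0,0,0,0.07],
  [-0.036,-0.126,0,0,0,0.11],
  [-0.048,-0.168,0,0,0,0.15],
  [-0.06,-0.21,0,0,0,0.188],
])

```text
time_s: 32.65
tool_pos: [0.5691, -0.2279, 0.1295]
tool_rot: [0.645, 0.764, -0.001, 0.0]
contact_force: [0.7, -0.7, -2.0]
finger_gap: 0.158
```

>>> drive_tool([
  [-0.012,-0.04,0,0,0,0],
  [-0.025,-0.075,0,0,0,0],
  [-0.025,-0.075,-0.02,0,0,0],
  [-0.025,-0.075,-0.04,0,0,0],
  [-0.025,-0.075,-0.06,0,0,0],
])

```text
time_s: 33.15
tool_pos: [0.5437, -0.3035, 0.0688]
tool_rot: [0.645, 0.764, -0.001, 0.0]
contact_force: [-0.5, 0.0, -1.4]
finger_gap: 0.158
```

```bash
python3 - <<'E'
from h import *
t=bot.read_camera('top');s=bot.read_camera('scene')
o=np.hstack([cv2.resize(t[190:340,400:540],(373,400),interpolation=2),cv2.resize(s[270:450,70:260],(422,400),interpolation=2)])
cv2.imwrite('pics/tray1.png',cv2.convertScaleAbs(o,alpha=1.5))
E
```

```text
(no output)
```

View pics/tray1.png

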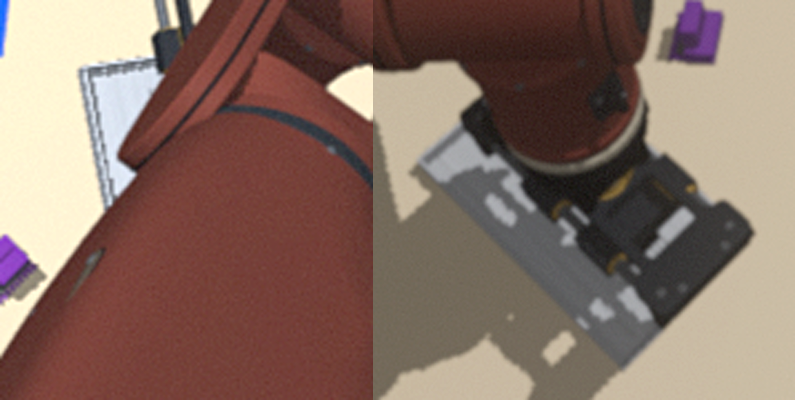

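>>> drive_tool([
  [0,0,-0.01,0,0,0],
  [0,0,-0.02,0,0,0],
  [0,0,-0.024,0,0,0],
  [0,0,-0.027,0,0,0],
  [0,0,-0.027,0,0,0],
])

```text
time_s: 33.75
tool_pos: [0.5415, -0.3011, 0.0413]
tool_rot: [0.645, 0.764, -0.001, -0.004]
contact_force: [-8.1, 5.8, 14.2]
finger_gap: 0.162
```

>>> drive_tool([
  [0,0,0,0,0,0],
  [0,0,0,0,0,0],
  [0,0,0,0,0,0],
  [0,0,0.002,0,0,0],
], gripper=0.35)

```text
time_s: 34.15
tool_pos: [0.5414, -0.301, 0.0429]
tool_rot: [0.645, 0.764, -0.001, -0.004]
contact_force: [-1.2, 0.2, 0.3]
finger_gap: 0.337
```

>>> drive_tool([
  [0,0,0.03,0,0,0],
  [0,0,0.06,0,0,0],
  [0.01,0.04,0.08,0,0,-0.04],
  [0.02,0.08,0.08,0,0,-0.09],
  [0.03,0.12,0.08,0,0,-0.14],
])

```text
time_s: 34.65
tool_pos: [0.5722, -0.1803, 0.1242]
tool_rot: [0.698, 0.716, -0.0, -0.003]
contact_force: [0.8, 0.9, -0.3]
finger_gap: 0.351
```

>>> drive_tool([
  [0.015,0.035,0,0,0,-0.04],
  [0.03,0.07,0,0,0,-0.09],
  [0.045,0.11,0,0,0,-0.14],
  [0.06,0.145,0,0,0,-0.145],
  [0.076,0.174,0,0,0,-0.145],
])

```text
time_s: 35.15
tool_pos: [0.6485, -0.0041, 0.1241]
tool_rot: [0.748, 0.664, -0.0, -0.003]
contact_force: [0.5, 0.3, -0.3]
finger_gap: 0.35
```

```bash
python3 chk.py a:.5437,-.3035,.16  b:.650,-.0090,-.117 c:.6380,-.1090,-.117 2>/dev/null; python3 - <<'E'
from h import *
s=bot.read_camera('scene')
h=cv2.cvtColor(s,cv2.COLOR_BGR2HSV)[120:148,432:470];yx=np.argwhere(((h[...,0]<6)|(h[...,0]>174))&(h[...,1]>140)&(h[...,2]>50));print('knob px (447.1,135.2 before)',yx.mean(0)[::-1]+[432,120],len(yx))
E
```

```text
a scene 381 [ 0.541  -0.3053  0.1364  0.0186] 0.146
a top 260 [ 0.5419 -0.3051  0.2374  0.0141] 0.195
b scene 332 [ 0.6498 -0.0091 -0.1764  0.0169] 0.221
b top 0 [ 0.5728 -0.0854 -0.9725  0.0874] nan
c scene 323 [ 0.6386 -0.1092 -0.1851  0.0192] 0.258
c top 223 [ 0.6367 -0.1096  0.0036  0.0254] 0.306
35.25
knob px (447.1,135.2 before) [440.56716418 137.17910448] 134
```

```bash
python3 - <<'E'
from h import *
s=bot.read_camera('scene');cv2.imwrite('pics/k2.png',cv2.convertScaleAbs(cv2.resize(s[90:200,390:520],(520,440),interpolation=2),alpha=1.7))
E
```

```text
(no output)
```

View pics/k2.png

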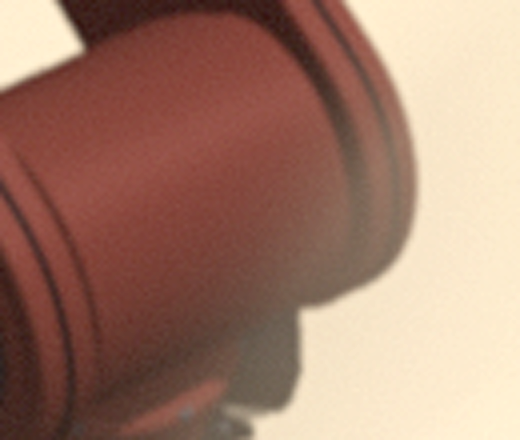

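>>> drive_tool([
  [0.001,-0.005,-0.02,0,0,0],
  [0.001,-0.005,-0.045,0,0,0],
  [0.001,-0.005,-0.065,0,0,0],
  [0.001,-0.005,-0.08,0,0,0],
  [0.001,-0.005,-0.086,0,0,0],
])

```text
time_s: 35.85
tool_pos: [0.6476, -0.0118, 0.0362]
tool_rot: [0.748, 0.664, -0.002, -0.004]
contact_force: [-14.2, -0.9, 31.7]
finger_gap: 0.354
```

>>> drive_tool([
  [0,0,0,0,0,0],
  [0,0,0,0,0,0],
  [0,0,0,0,0,0],
  [0,0,0,0,0,0],
], gripper=0)

```text
time_s: 36.25
tool_pos: [0.6482, -0.0122, 0.037]
tool_rot: [0.748, 0.664, -0.001, -0.003]
contact_force: [0.3, -0.5, 1.8]
finger_gap: 0.158
```

>>> drive_tool([
  [0,0,0.03,0,0,0],
  [0,0,0.07,0,0,0],
  [-0.02,-0.03,0.09,0,0,0.03],
  [-0.04,-0.06,0.09,0,0,0.06],
  [-0.06,-0.095,0.09,0,0,0.09],
])

```text
time_s: 36.75
tool_pos: [0.5883, -0.1075, 0.1285]
tool_rot: [0.716, 0.698, -0.001, -0.002]
contact_force: [-0.2, -0.8, 0.2]
finger_gap: 0.159
```

>>> drive_tool([
  [-0.022,-0.04,0,0,0,0.04],
  [-0.044,-0.08,0,0,0,0.08],
  [-0.066,-0.12,0,0,0,0.12],
  [-0.088,-0.16,0,0,0,0.16],
  [-0.108,-0.2,0,0,0,0.19],
])

```text
time_s: 37.25
tool_pos: [0.479, -0.3087, 0.1286]
tool_rot: [0.646, 0.763, -0.001, -0.002]
contact_force: [0.0, -0.7, -0.7]
finger_gap: 0.157
```

>>> drive_tool([
  [0,-0.004,0,0,0,0],
  [0,-0.004,-0.02,0,0,0],
  [0,-0.004,-0.04,0,0,0],
  [0,-0.004,-0.06,0,0,0],
  [0,-0.004,-0.07,0,0,0],
])

```text
time_s: 37.75
tool_pos: [0.4782, -0.3113, 0.0567]
tool_rot: [0.646, 0.763, -0.001, -0.004]
contact_force: [-0.9, 0.5, 0.1]
finger_gap: 0.156
```

>>> drive_tool([
  [0,0,-0.008,0,0,0],
  [0,0,-0.013,0,0,0],
  [0,0,-0.016,0,0,0],
  [0,0,-0.016,0,0,0],
])

```text
time_s: 38.15
tool_pos: [0.4785, -0.3113, 0.0408]
tool_rot: [0.646, 0.763, -0.001, -0.004]
contact_force: [0.3, 1.1, -0.2]
finger_gap: 0.159
```

>>> drive_tool([
  [0,0,0,0,0,0],
  [0,0,0,0,0,0],
  [0,0,0,0,0,0],
  [0,0,0.002,0,0,0],
], gripper=0.35)

```text
time_s: 38.55
tool_pos: [0.4784, -0.3114, 0.043]
tool_rot: [0.646, 0.763, -0.001, -0.004]
contact_force: [-0.4, -0.1, -0.3]
finger_gap: 0.338
```

>>> drive_tool([
  [0,0,0.03,0,0,0],
  [0,0,0.06,0,0,0],
  [0.025,0.03,0.08,0,0,-0.05],
  [0.055,0.065,0.08,0,0,-0.11],
  [0.085,0.1,0.08,0,0,-0.17],
])

```text
time_s: 39.05
tool_pos: [0.565, -0.2112, 0.125]
tool_rot: [0.71, 0.704, -0.0, -0.002]
contact_force: [1.1, -0.0, -0.3]
finger_gap: 0.352
```

>>> drive_tool([
  [0.025,0.035,0,0,0,-0.06],
  [0.05,0.07,0,0,0,-0.11],
  [0.074,0.1,0,0,0,-0.11],
  [0.074,0.1,0,0,0,-0.11],
  [0.074,0.1,0,0,0,-0.11],
])

```text
time_s: 39.55
tool_pos: [0.6392, -0.1103, 0.1249]
tool_rot: [0.747, 0.665, -0.0, -0.002]
contact_force: [-0.1, 0.1, -0.3]
finger_gap: 0.353
```

```bash
python3 chk.py a:.5415,-.304,.16  b:.479,-.312,.16 c:.6380,-.1090,-.117 2>/dev/null
```

```text
a scene 387 [ 0.541  -0.3043  0.1566  0.0183] 0.133
a top 261 [ 0.5416 -0.305   0.2195  0.0148] 0.191
b scene 324 [ 0.4781 -0.309   0.142   0.0212] 0.244
b top 256 [ 0.4773 -0.3084  0.1737  0.0153] 0.18
c scene 230 [ 0.6363 -0.1179 -0.8042  0.036 ] 0.522
c top 0 [ 0.5262 -0.065  -2.7476  0.0776] nan
39.65
```

>>> drive_tool([
  [-0.001,0,-0.02,0,0,0],
  [-0.001,0,-0.045,0,0,0],
  [-0.001,0,-0.065,0,0,0],
  [-0.001,0,-0.08,0,0,0],
  [-0.001,0,-0.085,0,0,0],
])

```text
time_s: 40.15
tool_pos: [0.6357, -0.1126, 0.0378]
tool_rot: [0.748, 0.663, -0.001, -0.003]
contact_force: [0.3, 0.8, -0.0]
finger_gap: 0.347
```

>>> drive_tool([
  [0,0,0,0,0,0],
  [0,0,0,0,0,0],
  [0,0,0,0,0,0],
  [0,0,0,0,0,0],
], gripper=0)

```text
time_s: 40.55
tool_pos: [0.6366, -0.113, 0.0391]
tool_rot: [0.748, 0.663, -0.001, -0.002]
contact_force: [0.7, -0.4, 1.0]
finger_gap: 0.156
```

>>> drive_tool([
  [0,0,0.03,0,0,0],
  [0,0,0.07,0,0,0],
  [-0.025,-0.03,0.09,0,0,0.03],
  [-0.05,-0.055,0.09,0,0,0.06],
  [-0.08,-0.08,0.09,0,0,0.09],
])

```text
time_s: 41.05
tool_pos: [0.5571, -0.194, 0.1313]
tool_rot: [0.717, 0.697, -0.0, -0.001]
contact_force: [-0.2, -0.9, -0.5]
finger_gap: 0.158
```

>>> drive_tool([
  [-0.03,-0.03,0,0,0,0.04],
  [-0.06,-0.06,0,0,0,0.08],
  [-0.09,-0.09,0,0,0,0.12],
  [-0.12,-0.115,0,0,0,0.16],
  [-0.142,-0.128,0,0,0,0.193],
])

```text
time_s: 41.55
tool_pos: [0.4135, -0.3238, 0.1319]
tool_rot: [0.646, 0.763, -0.001, 0.0]
contact_force: [0.2, 0.7, -0.9]
finger_gap: 0.16
```

>>> drive_tool([
  [0,0,-0.02,0,0,0],
  [0,0,-0.04,0,0,0],
  [0,0,-0.06,0,0,0],
  [0,0,-0.07,0,0,0],
  [0,0,-0.07,0,0,0],
])

```text
time_s: 42.05
tool_pos: [0.4128, -0.3229, 0.0607]
tool_rot: [0.646, 0.763, -0.001, -0.001]
contact_force: [-0.3, 0.8, -0.4]
finger_gap: 0.159
```

>>> drive_tool([
  [0,0,-0.008,0,0,0],
  [0,0,-0.014,0,0,0],
  [0,0,-0.018,0,0,0],
  [0,0,-0.018,0,0,0],
])

```text
time_s: 42.45
tool_pos: [0.4128, -0.3228, 0.0424]
tool_rot: [0.646, 0.763, -0.001, -0.001]
contact_force: [0.4, 0.0, -0.9]
finger_gap: 0.157
```

>>> drive_tool([
  [0,0,0,0,0,0],
  [0,0,0,0,0,0],
  [0,0,0,0,0,0],
  [0,0,0.002,0,0,0],
], gripper=0.35)

```text
time_s: 42.85
tool_pos: [0.4128, -0.3228, 0.0445]
tool_rot: [0.646, 0.763, -0.001, -0.001]
contact_force: [0.7, -0.2, -0.2]
finger_gap: 0.336
```

>>> drive_tool([
  [0,0,0.03,0,0,0],
  [0,0,0.07,0,0,0],
  [0,0,0.11,0,0,0],
  [-0.03,-0.03,0.15,0,0,0],
  [-0.06,-0.06,0.18,0,0,0],
])

```text
time_s: 43.35
tool_pos: [0.3589, -0.3772, 0.2212]
tool_rot: [0.645, 0.764, -0.001, -0.0]
contact_force: [1.2, 0.2, -0.9]
finger_gap: 0.352
```

>>> drive_tool([
  [-0.03,-0.035,0,0,0,0],
  [-0.06,-0.07,0,0,0,0],
  [-0.09,-0.105,0,0,0,0],
  [-0.12,-0.14,0,0,0,0],
  [-0.15,-0.175,0,0,0,0],
])

```text
time_s: 43.85
tool_pos: [0.2075, -0.5534, 0.2217]
tool_rot: [0.645, 0.764, -0.001, 0.0]
contact_force: [1.0, -0.9, 0.5]
finger_gap: 0.351
```

```bash
python3 chk.py a:.5415,-.304,.16  b:.478,-.310,.16 c:.413,-.323,.16 2>/dev/null; python3 - <<'E'
from h import *
t=bot.read_camera('top');s=bot.read_camera('scene')
o=np.hstack([cv2.resize(t[120:420,100:540],(440,300)),cv2.resize(s[90:450,70:500],(358,300))])
cv2.imwrite('pics/end.png',cv2.convertScaleAbs(o,alpha=1.5))
print(bot.get_state()['contact_force'])
h=cv2.cvtColor(s,cv2.COLOR_BGR2HSV)[125:146,435:460];yx=np.argwhere(((h[...,0]<6)|(h[...,0]>174))&(h[...,1]>140)&(h[...,2]>60));print('knob px (447.1,135.2 before)',yx.mean(0)[::-1]+[435,125],len(yx))
E
```

```text
a scene 378 [ 0.5408 -0.3051  0.1296  0.0179] 0.158
a top 264 [ 0.5415 -0.3052  0.2159  0.0147] 0.181
b scene 323 [ 0.4772 -0.3096  0.1005  0.0201] 0.262
b top 265 [ 0.4776 -0.3093  0.1518  0.015 ] 0.155
c scene 334 [ 0.4107 -0.3164  0.2391  0.0214] 0.183
c top 258 [ 0.4107 -0.3177  0.2046  0.0166] 0.166
43.95
[ 0.42689839 -0.26464939  0.7049024 ]
knob px (447.1,135.2 before) [447.09615385 135.10576923] 104
```

View pics/end.png

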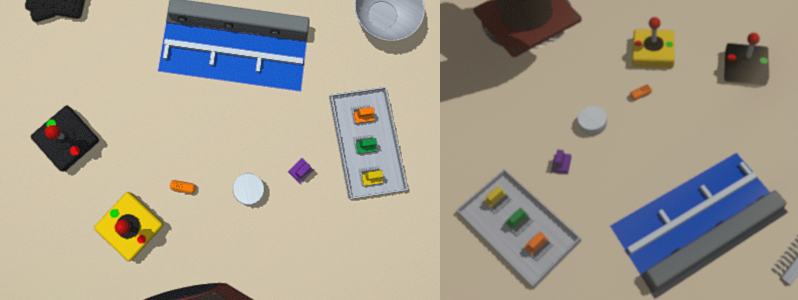

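The picture shows all three blades rib up inside the tray, in the top view at about (365,115), (367,145) and (372,178). The knob is back at its starting pixel, and the tin, brush and purple decoy have not moved. Handing in.

```bash
python3 -c "
from workcell import bot;print(bot.hand_in())"
```

```text
the job is handed in; nothing more can be done
None
```

I finished the job and handed it in at about 44 s of robot time; the hand-in gives no verdict.

**Registration:** Orange, green and yellow went into bays 0, 1 and 2, each pushed against the fence and the side stop until the wrist felt about 4–13 N on each. The camera fits agreed with the estimated bay points to about 2 mm, before and after the scan. Single-camera yaw fits were noisy, differing by up to about 0.1 rad between the two views. For squareness I therefore relied on the tool yaw and the contact with the fence.

**Scan:** I held the stick at about 0.4 rad towards the green dot for about 3.5 s, with a force of 4–5 N. It then sprang back, and the knob is within 0.1 px of where it started.

**Tray:** The last pictures show all three blades upright inside the tray. The tin, brush and purple look-alike have not visibly moved, and the arm is clear of everything.

**Slips:**
- After the scan, my first grasp of the orange blade closed on its base, so I raised the fingers and regripped the rib.
- When I went back for the green blade, the fingers briefly pressed on its base, with about 35 N at the wrist.
- Just before I regripped the yellow blade, its camera fit was poor, most likely because the gripper was hiding it. The grasp itself was normal.

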